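Load a row of candle tins into the packing lane

ROBOT

A 6-joint arm with a two-finger parallel gripper is mounted at the origin on the work surface. World frame = base frame: x ahead of the robot, y to its left, z up, the work surface at z = 0. Lengths are in m, angles in rad, forces in N, time in s.
With the tool pointing down it reaches from about 0.35 to 0.775 m from the base axis. Payload 5.5 kg.
Tool frame: the origin (TCP) lies midway between the tips of the shut fingers; the grasp point (between the pads) lies 19 mm behind it; x points along the fingers, y is the direction in which the jaws open and shut, and the axes are right-handed (so a half turn about x gives the same grasp; the last joint's range is limited). The gripper opens to 85 mm and grips with 20 to 120 N. Pads are 22 mm wide; open, the fingers measure 114 mm over their backs; the gripper's body (76 mm by 85 mm) begins 54 mm behind the grasp point. The pads swing forward as they close: fully open they stand 13 mm farther back than shut.
Start: joints at [1.193, 0.313, 0.046, 1.304, 0, 1.431], TCP at [0.135, 0.559, 0.231] pointing down, gripper open.
Joint ranges: [-2.76, 2.76], [-0.86, 1.69], [-1.03, 1.26], [-2.2, 2.34], [-1.47, 1.5], [-3.14, 3.14]. Speed limits (rad/s): [2.57, 2.57, 3.14, 3.14, 3.14, 3.14].

INTERFACE

Orientations are given as a unit quaternion [w, x, y, z].
In Python, from workcell import env, optics, order, models gives the robot as it stands. The module is installed in compiled form; this text tells all that it offers.
- The arm moves only by the tool servo_tool, never from a script. Its argument "moves" is a list of rows, each a list of 5 numbers: the shift along the tool's x, y, z in cm, then the turn about the tool's x in rad, then the closure, from -1 (fully open) to 1 (shut). A call has exactly 10 rows; each row shifts and turns the commanded pose from where the row before left it, along the tool's axes as they then stand; what a row does not reach is not made up. A row lasts 1/8 s, in which the tool goes at most 62.5 mm and 10.7 degrees, less where a joint would pass 70% of its speed; a pose out of reach is approached as far as the arm can. A call is refused whole if a number of a shift passes 6.25 or a number of a turn 0.188, either way. A call with a gripper value outside its range is refused whole. The fingers move at their own pace and stop on an object; "grip_force" is the grip in N (left out, the last holds). Time passes only in rows, so rows that do not move let the fingers close, or fill a call up. It gives the time, the measured TCP pose, the force and the opening at its end, in the units of the state.
- env.get_state(): the state, without advancing time (a new reading comes with each control period).
- optics.read_camera(name): name is "side" or "top" or "wrist"; returns a dict with "pixels" (384x512x3 uint8, blue, green, red), "vertical_fov" (degrees; the focal length in pixels is half the picture's height over the tangent of half this angle, whatever the lens; pixels are square), "cx", "cy" (the principal point, pixels), "k1" (the pictures are not rectified: a ray, as slopes to the right and down, at radius r is drawn at 1 + k1 r^2 times it, then the intrinsics apply), "extrinsics" (4x4, takes a point from world to camera coordinates). Camera axes: x right, y up, looking along -z (the intrinsics and any distortion apply to the point x, -y, -z); pixel columns grow to the right and rows downward; lengths in m; the calibration is good to about 2 mm. A picture is of the moment at which its call begins. There is no depth.
- order.hand_in(): hands the job in, once; it reports no verdict.
Trained networks look in a picture, given as the dict that the camera call returned (one of the last four; its "shot" number tells which), for a name from the list of things; names that differ only in an ending like _2 or _b are one class to them, and where a whole thing is asked for, a point or a joint stands for the part that bears it (a point fixed in the world has none). Each returns a list of dicts, best first, with "conf" (0 to 1); they miss things now and then, are a little off and sometimes report something else, mostly with a low value. They report only what shows in the picture. A call takes as long as a camera call.
- models.outline_of(name, picture): "pixels" (384x512 bool, what is visible of it) and "location" ([column, row] in pixels, amid what is visible of it).
- models.pinpoint(name, picture): "location" ([column, row] in pixels: a listed point, or the origin of a listed thing).
The state is a dict: "clock": time; "joint_pos": joint angles; "qvel": joint speeds; "tau": joint torques, N m; "tcp_pos": TCP position; "orientation": TCP orientation; "wrist_force": force on the tool from outside, world axes, zero at the start; "ft_torque": the same for the moment, N m; "finger_gap": finger opening in m.
Only numpy, scipy, OpenCV 4.12 (cv2) and the standard library are available. Lean on these libraries where they do the work, as an engineer would, in place of code of your own. Each camera call takes 0.05 s, during which the arm holds its last target.

TASK

Set the stray candle tin on the bench at the tail of the row, square and close behind the last tin, then push the whole row from behind as one straight block into the packing lane until the leading tin meets the end stop and the stop just gives by a few millimetres (less than 8 mm). Tins dent, so push gently with no more than about 12 N at the tail and do not let the row buckle, open up or leave the bench; finish with all five tins tight together and straight in the lane, and leave the jar, jug and bottle alone.

Things in the scene. Friction and masses are not known exactly. Their poses are not given: they have to be found in the camera images.
- lane: packing lane fixed to the bench: two plywood rails 26 mm high, 14 mm thick, 51 mm apart inside, no floor. Origin: centre of its open mouth, on the bench; x runs into the lane, y sideways, z up. Rails end at x = 250 mm, closed by a bar; the first 40 mm flare to about 70 mm apart. The row waits before the mouth, near the centre line; when home its last tin is still mostly outside.
- end_stop (a joint): aluminium end stop, 47 mm wide, 36 mm high, black knob on top, sliding between the rails. Value: how far (m) it was pushed deeper from where it was set; 0 at start, max 0.025. Its face is set 170 to 220 mm inside the mouth; that place is not measured, feel for it. It resists with about 5 N, on top of the row's own sliding friction of 2 to 5 N, and stays where pushed.
- tin1: square steel candle tin, 46 x 46 mm, 42 mm high (edges rounded 3 mm), about 110 g (80 to 150 g), filled with pale wax, a thin 9 mm wick standing out of the top. Origin: centre of its underside, z up. Leading tin of the row of four, nearest the lane's mouth (its front face about 35 mm before the mouth); sides along the lane's x and y within about 3 degrees.
- tin2: square steel candle tin, 46 x 46 mm, 42 mm high (edges rounded 3 mm), about 110 g (80 to 150 g), filled with pale wax, a thin 9 mm wick standing out of the top. Origin: centre of its underside, z up. Second in the row, 1 to 4 mm behind tin1.
- tin3: square steel candle tin, 46 x 46 mm, 42 mm high (edges rounded 3 mm), about 110 g (80 to 150 g), filled with pale wax, a thin 9 mm wick standing out of the top. Origin: centre of its underside, z up. Third in the row, 1 to 4 mm behind tin2.
- tin4: square steel candle tin, 46 x 46 mm, 42 mm high (edges rounded 3 mm), about 110 g (80 to 150 g), filled with pale wax, a thin 9 mm wick standing out of the top. Origin: centre of its underside, z up. Last tin of the row of four, 1 to 4 mm behind tin3.
- stray_tin: square steel candle tin, 46 x 46 mm, 42 mm high (edges rounded 3 mm), about 110 g (80 to 150 g), filled with pale wax, a thin 9 mm wick standing out of the top. Origin: centre of its underside, z up. The fifth tin, standing alone about 105 mm to one side of the row or the other, turned by up to 30 degrees; free space of 25 mm or more on all its sides.
- jar: bystander: closed amber glass jar, 54 mm across, 65 mm high, on the other side of the row from the stray tin. Origin: centre of its underside.
- jug: bystander: steel pouring jug with a handle, 84 mm across, 110 mm high, standing beside the lane's rails on the lane's +y side, 150 mm off its centre line. Origin: centre of its underside.
- oil_bottle: bystander: slim amber bottle with a white cap, 46 mm across, 130 mm high, beside the rails on the lane's -y side, about 95 mm off its centre line. Origin: centre of its underside.

How it is judged:
On the way, in this order (a step that is already met when the one before it is completed fails the run):
1. the stray tin stands on the bench at the tail of the row, in line and close behind the last tin, before the row has been pushed in (y of stray_tin in the frame of lane between -0.02 and 0.02 m and distance between stray_tin and tin4 below 0.058 m and height (world z) of stray_tin below 0.004 m and angle between stray_tin's own z axis and vertical below 0.08 rad and linear speed of stray_tin below 0.05 m/s and x of stray_tin in the frame of lane below -0.17 m and (angle between the x axis of stray_tin and the x axis of lane, either way round below 0.2 rad or angle between the x axis of stray_tin and the y axis of lane, either way round below 0.2 rad)), for 0.2 s.
2. the row has been pushed against the end stop and the stop has just given (value of joint end_stop above 0.0012 m and x of tin1 in the frame of lane above 0.14 m), for 0.1 s.
At the end, for the whole second after the job is handed in: All five tins at rest upright on the bench in one row, tin1 leading, stray tin last: each within 8 mm of the lane's centre line and square to it within 0.15 rad, neighbouring centres under 49.5 mm apart; tin1 in the lane at the end stop, which was pushed back 1.2 to 8 mm (all of step 2 and y of tin1 in the frame of lane between -0.008 and 0.008 m and (angle between the x axis of tin1 and the x axis of lane, either way round below 0.15 rad or angle between the x axis of tin1 and the y axis of lane, either way round below 0.15 rad) and angle between each of tin1, tin2, tin3, tin4, stray_tin's own z axis and vertical below 0.08 rad and height (world z) of each of tin1, tin2, tin3, tin4, stray_tin below 0.006 m and linear speed of each of tin1, tin2, tin3, tin4, stray_tin below 0.02 m/s and y of tin2 in the frame of lane between -0.008 and 0.008 m and (angle between the x axis of tin2 and the x axis of lane, either way round below 0.15 rad or angle between the x axis of tin2 and the y axis of lane, either way round below 0.15 rad) and y of tin3 in the frame of lane between -0.008 and 0.008 m and (angle between the x axis of tin3 and the x axis of lane, either way round below 0.15 rad or angle between the x axis of tin3 and the y axis of lane, either way round below 0.15 rad) and y of tin4 in the frame of lane between -0.008 and 0.008 m and (angle between the x axis of tin4 and the x axis of lane, either way round below 0.15 rad or angle between the x axis of tin4 and the y axis of lane, either way round below 0.15 rad) and y of stray_tin in the frame of lane between -0.008 and 0.008 m and (angle between the x axis of stray_tin and the x axis of lane, either way round below 0.15 rad or angle between the x axis of stray_tin and the y axis of lane, either way round below 0.15 rad) and distance between tin1 and tin2 below 0.0495 m and distance between tin2 and tin3 below 0.0495 m and distance between tin3 and tin4 below 0.0495 m and distance between tin4 and stray_tin below 0.0495 m and value of joint end_stop below 0.008 m and x of stray_tin in the frame of lane below 0.04 m); the robot touches nothing.
It fails at once if the end stop is pushed back more than 8 mm (value of joint end_stop above 0.008 m).
It fails at once if the row is pushed with more than 15 N (stray tin on tin4), or a tin is jammed against the rails with more than 15 N (contact force between stray_tin and tin4 above 15 N or contact force between any of tin1, tin2, tin3, tin4, stray_tin and lane above 15 N).
It fails at once if the row buckles (one of its four tins over 18 mm off the lane's centre line) or opens up (neighbouring centres of the four over 56 mm apart) (y of any of tin1, tin2, tin3, tin4 in the frame of lane above 0.018 m or y of any of tin1, tin2, tin3, tin4 in the frame of lane below -0.018 m or distance between tin1 and tin2 above 0.056 m or distance between tin2 and tin3 above 0.056 m or distance between tin3 and tin4 above 0.056 m).
It fails at once if a tin of the row of four is lifted or tipped (height (world z) of any of tin1, tin2, tin3, tin4 above 0.008 m or angle between any of tin1, tin2, tin3, tin4's own z axis and vertical above 0.2 rad).
It fails at once if the jar, jug or bottle is disturbed (moved over 15 mm or tipped) (distance of any of jar, jug, oil_bottle from where it was at the start of the episode above 0.015 m or angle between any of jar, jug, oil_bottle's own z axis and vertical above 0.2 rad).
It also fails if it takes over 69 s, if anything falls off the work surface, if the arm or the gripper's body presses on something with over 40 N, if the wrist force passes 120 N, or if a joint passes its speed limit or range.

## Working session

There is one attempt and no reset: what is moved stays moved. The work goes in short steps, Python scripts to look and compute and a tool call to move; the robot and the scene stay as the last step left them, time stands still between calls to the robot, and variables do not carry over. Pictures are saved under pics/ and viewed, and the job is handed in when it is done.

Besides the shell and the picture viewer there is one more tool, called in YAML: its name, and indented under it one key for each argument. servo_tool: Moves the arm, as the interface text tells. Its arguments: {"type":"object","properties":{"moves":{"type":"array"},"grip_force":{"type":"number"}},"required":["moves"]}

```bash
mkdir -p pics; cat > h.py <<'E'
import numpy as np, cv2
from workcell import env, optics, order, models
def proj(P,pic):
    f=192/np.tan(np.radians(pic['vertical_fov'])/2)
    P=np.atleast_2d(P); E=np.array(pic['extrinsics'])
    c=P@E[:3,:3].T+E[:3,3]
    x=c[:,0]/-c[:,2]; y=-c[:,1]/-c[:,2]
    r2=x*x+y*y; s=1+pic['k1']*r2
    return np.c_[f*x*s+pic['cx'],f*y*s+pic['cy']]
def ray(px,pic):
    f=192/np.tan(np.radians(pic['vertical_fov'])/2)
    px=np.atleast_2d(px).astype(float)
    d=(px-[pic['cx'],pic['cy']])/f
    u=d.copy()
    for _ in range(20): u=d/(1+pic['k1']*(u**2).sum(1,keepdims=True))
    E=np.array(pic['extrinsics']); R=E[:3,:3]; o=-R.T@E[:3,3]
    v=np.c_[u[:,0],-u[:,1],-np.ones(len(u))]@R
    return o,v
def at_z(px,z,pic):
    o,v=ray(px,pic); t=(z-o[2])/v[:,2]
    return o+v*t[:,None]
E
python3 - <<'E'
from h import *
s=env.get_state(); print({k:np.round(v,4).tolist() for k,v in s.items()})
for n in ['top','side','wrist']:
    p=optics.read_camera(n); cv2.imwrite(f'pics/{n}0.png',p['pixels'])
    print(n,p['vertical_fov'],p['cx'],p['cy'],p['k1'],np.round(p['extrinsics'],3).tolist())
    for k in ['lane','end_stop','tin1','stray_tin','jar','jug','oil_bottle']:
        print(k,[(np.round(d['location']).tolist(),round(d['conf'],2)) for d in models.pinpoint(k,p)][:6])
E
```

```text
{'clock': 0.0, 'joint_pos': [1.1934, 0.314, 0.045, 1.3036, 0.0, 1.4312], 'qvel': [0.0005, 0.0003, 0.0006, 0.0002, -0.0007, 0.0014], 'tau': [-0.0013, -48.0625, 29.8535, 0.0193, -0.0003, 0.0], 'tcp_pos': [0.1352, 0.5583, 0.2304], 'orientation': [0.7019, 0.0833, 0.7023, -0.0845], 'wrist_force': [-1.1322, 0.5142, 0.4042], 'ft_torque': [-0.0334, 0.0082, 0.0304], 'finger_gap': 0.0853}
top 57.96605986931803 263.4794926291757 194.1831007528292 0.0039661906002501175 [[-0.001, -1.0, 0.022, 0.068], [0.983, 0.003, 0.184, -0.582], [-0.184, 0.021, 0.983, -0.675], [0.0, 0.0, 0.0, 1.0]]
lane [([281.0, 202.0], 0.84), ([314.0, 242.0], 0.62)]Traceback (most recent call last):
  File "<stdin>", line 7, in <module>
ValueError: it knows: jar, jug, lane, oil_bottle, stray_tin, tin
```

```bash

python3 - <<'E'
from h import *
import pickle
S={}
for n in ['top','side','wrist']:
    p=optics.read_camera(n); cv2.imwrite(f'pics/{n}0.png',p['pixels']); S[n]=p
    print(n,p['vertical_fov'],p['cx'],p['cy'],p['k1'],np.round(p['extrinsics'],3).tolist())
    for k in ['lane','tin','stray_tin','jar','jug','oil_bottle']:
        print(k,[(np.round(d['location']).tolist(),round(d['conf'],2)) for d in models.pinpoint(k,p)][:6])
pickle.dump(S,open('s0.pkl','wb'))
E
```

```text
top 57.96605986931803 263.4794926291757 194.1831007528292 0.0039661906002501175 [[-0.001, -1.0, 0.022, 0.068], [0.983, 0.003, 0.184, -0.582], [-0.184, 0.021, 0.983, -0.675], [0.0, 0.0, 0.0, 1.0]]
lane [([283.0, 202.0], 0.59)]
tin [([325.0, 198.0], 0.6), ([306.0, 199.0], 0.57), ([370.0, 192.0], 0.56)]
stray_tin [([315.0, 242.0], 0.97)]
jar [([320.0, 153.0], 0.8), ([330.0, 198.0], 0.33)]
jug [([223.0, 272.0], 0.84), ([308.0, 200.0], 0.29)]
oil_bottle [([229.0, 162.0], 0.74)]
side 53.32070768273399 257.6758386206409 194.40375689467427 -0.09575297172967233 [[-0.994, -0.112, -0.019, 0.568], [0.07, -0.734, 0.676, 0.001], [-0.089, 0.67, 0.737, -0.766], [0.0, 0.0, 0.0, 1.0]]
lane [([255.0, 184.0], 0.7), ([207.0, 222.0], 0.63)]
tin [([256.0, 153.0], 0.74), ([253.0, 125.0], 0.6), ([254.0, 166.0], 0.57), ([256.0, 134.0], 0.51)]
stray_tin [([303.0, 161.0], 0.7)]
jar [([210.0, 151.0], 0.61)]
jug [([334.0, 237.0], 0.69)]
oil_bottle [([203.0, 220.0], 0.58), ([206.0, 154.0], 0.3)]
wrist 70.28734093788535 254.6658952875595 187.06641170829323 0.019486868091662342 [[0.237, 0.972, -0.0, -0.574], [-0.931, 0.227, -0.284, 0.036], [-0.276, 0.067, 0.959, -0.379], [0.0, 0.0, 0.0, 1.0]]
lane []
tin []
stray_tin []
jar []
jug [([67.0, 371.0], 0.86)]
oil_bottle []
```

View pics/top0.png

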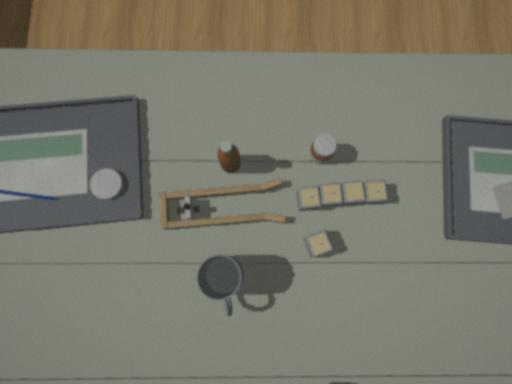

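```bash
sleep 1
```

```text
(no output)
```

The top view shows the row at px (308–377, 190–198), stray tin at (319,244), lane mouth near (283,202) opening right, the stop's knob at (187,207), jar (322,147), bottle (229,157) and jug (220,277).

```bash

python3 - <<'E'
from h import *
import pickle
S=pickle.load(open('s0.pkl','rb'))
p=S['top']; im=p['pixels'][120:300,150:400]
cv2.imwrite('pics/topz.png',cv2.resize(im,None,fx=3.2,fy=3.2,interpolation=cv2.INTER_CUBIC))
p=S['side']; im=p['pixels'][70:290,150:400]
cv2.imwrite('pics/sidez.png',cv2.resize(im,None,fx=2.7,fy=2.7,interpolation=cv2.INTER_CUBIC))
p=S['top']
for q in [(308,197),(331,194),(354,192),(376,191),(319,244)]: print(q,at_z(q,.042,p).round(4))
for q in [(161,191),(268,185),(161,225),(264,219),(282,181),(285,217)]: print(q,at_z(q,.026,p).round(4))
for q in [(322,147)]: print(q,at_z(q,.065,p).round(4))
for q in [(227,144)]: print(q,at_z(q,.13,p).round(4))
for q in [(220,277)]: print(q,at_z(q,.11,p).round(4))
E
```

```text
(308, 197) [[ 0.5778 -0.0275  0.042 ]]
(331, 194) [[ 0.5845 -0.0771  0.042 ]]
(354, 192) [[ 0.589  -0.1269  0.042 ]]
(376, 191) [[ 0.5913 -0.1746  0.042 ]]
(319, 244) [[ 0.4783 -0.048   0.042 ]]
(161, 191) [[0.5931 0.2898 0.026 ]]
(268, 185) [[0.6072 0.0574 0.026 ]]
(161, 225) [[0.5193 0.2859 0.026 ]]
(264, 219) [[0.5323 0.0663 0.026 ]]
(282, 181) [[0.6163 0.0266 0.026 ]]
(285, 217) [[0.5367 0.021  0.026 ]]
(322, 147) [[ 0.6819 -0.0565  0.065 ]]
(227, 144) [[0.6653 0.1397 0.13  ]]
(220, 277) [[0.4152 0.1497 0.11  ]]
```

View pics/topz.png

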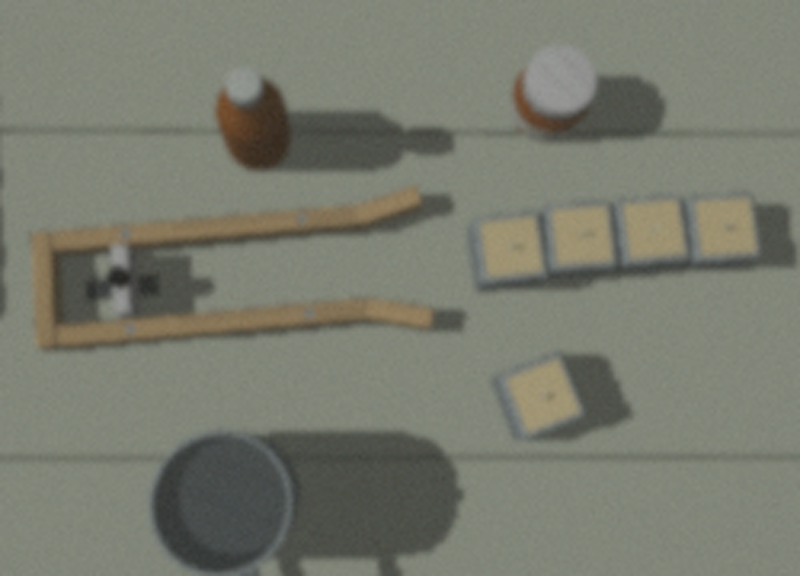

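View pics/sidez.png

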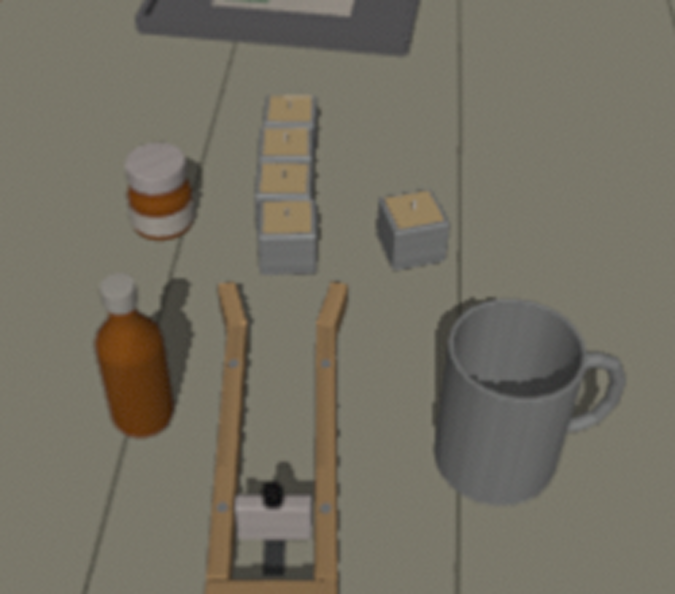

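```bash

cat > fit.py <<'E'
from h import *
from scipy.optimize import minimize
SC=4
def poly(mask,pts):
    cv2.fillPoly(mask,[np.round(pts*SC*16+ (SC*.5*16-8)).astype(np.int32)],1,shift=4)
def hullmask(list3d,pic):
    m=np.zeros((384*SC,512*SC),np.uint8)
    for P in list3d:
        q=proj(P,pic); h=cv2.convexHull(q.astype(np.float32))[:,0]
        poly(m,h)
    return cv2.resize(m.astype(np.float32),(512,384),interpolation=cv2.INTER_AREA)
def prism(xy,z0,z1):
    xy=np.array(xy); return np.r_[np.c_[xy,np.full(len(xy),z0)],np.c_[xy,np.full(len(xy),z1)]]
def T(p,xy):
    c,s=np.cos(p[2]),np.sin(p[2]); return np.array(xy)@np.array([[c,s],[-s,c]])+p[:2]
def lane_solids(p):
    L=[]
    for s in (1,-1):
        L.append(prism(T(p,[(0,s*.035),(.04,s*.0255),(.04,s*.0395),(0.003,s*.0487)]),0,.026))
        L.append(prism(T(p,[(.04,s*.0255),(.25,s*.0255),(.25,s*.0395),(.04,s*.0395)]),0,.026))
    L.append(prism(T(p,[(.25,-.0395),(.25,.0395),(.264,.0395),(.264,-.0395)]),0,.026))
    return L
def woodmask(im):
    h=cv2.cvtColor(im,cv2.COLOR_BGR2HSV); 
    return ((h[...,0]>=8)&(h[...,0]<=24)&(h[...,1]>70)&(h[...,2]>70)).astype(np.float32)
def lane_fit(pics,p0):
    ms=[]
    for pc in pics:
        m=woodmask(pc['pixels']); w=np.zeros_like(m)
        q=proj(np.c_[T(p0,[(-.005,-.06),(-.005,.06),(.275,.06),(.275,-.06)]),[.013]*4],pc)
        cv2.fillPoly(w,[q.astype(np.int32)],1); ms.append((m*w,w))
    def cost(p):
        c=0
        for (m,w),pc in zip(ms,pics):
            r=hullmask(lane_solids(p),pc); c+=((cv2.GaussianBlur(r-m,(0,0),1.2)**2)*w).sum()/m.sum()
        return c
    S=np.array(p0)+np.vstack([np.zeros(3),np.diag([.006,.006,.04])])
    r=minimize(cost,p0,method='Nelder-Mead',options=dict(initial_simplex=S,xatol=2e-5,fatol=1e-5))
    return r.x,r.fun,ms
E
python3 - <<'E'
from fit import *
import pickle
S=pickle.load(open('s0.pkl','rb'))
for n in ['top','side']:
    E=np.array(S[n]['extrinsics']); print(n,'cam at',(-E[:3,:3].T@E[:3,3]).round(3))
p0=[.575,.024,np.pi/2+.05]
for pics in ([S['top']],[S['side']],[S['top'],S['side']]):
    x,f,ms=lane_fit(pics,p0); print(x.round(4),round(f,4),np.degrees(x[2]))
out=[]
for n in ['top','side']:
    im=S[n]['pixels'].copy(); 
    big=cv2.resize(im,None,fx=3,fy=3)
    for P in lane_solids(x):
        q=proj(P,S[n])*3+1; 
        for k in (slice(0,4),slice(4,8)): cv2.polylines(big,[q[k].astype(np.int32)],True,(0,0,255) if k.start else (255,0,0),1)
    out.append(big[330:870,450:1150])
    print(out[-1].shape)
cv2.imwrite('pics/lf_top.png',out[0]); cv2.imwrite('pics/lf_side.png',out[1])
cv2.imwrite('pics/mask.png',np.hstack([m[0][:,120:420] for m in ms])*255)
E
```

```text
top cam at [0.448 0.084 0.769]
side cam at [0.496 0.578 0.574]
[0.5753 0.0265 1.6574] 0.1285 94.9643978619066
[0.5755 0.0252 1.6625] 0.0198 95.25368949932599
[0.5748 0.0264 1.6601] 0.1575 95.11605737058909
(540, 700, 3)
(540, 700, 3)[ WARN:0@3.846] global loadsave.cpp:1063 imwrite_ Unsupported depth image for selected encoder is fallbacked to CV_8U.
```

View pics/lf_top.png

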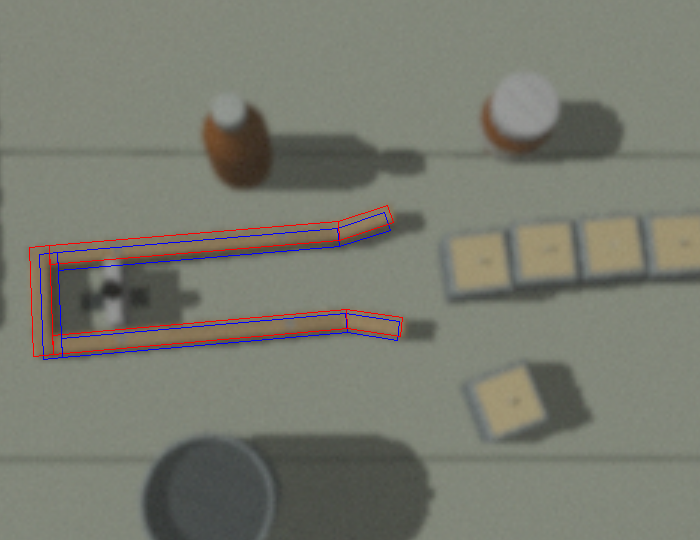

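View pics/lf_side.png

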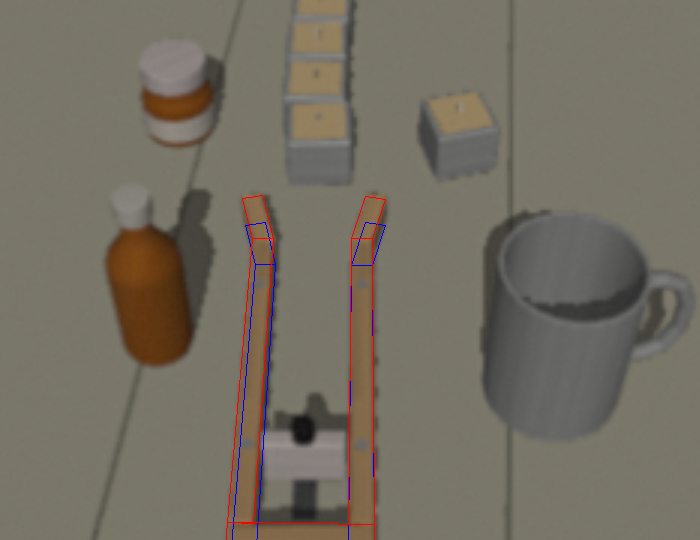

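View pics/mask.png

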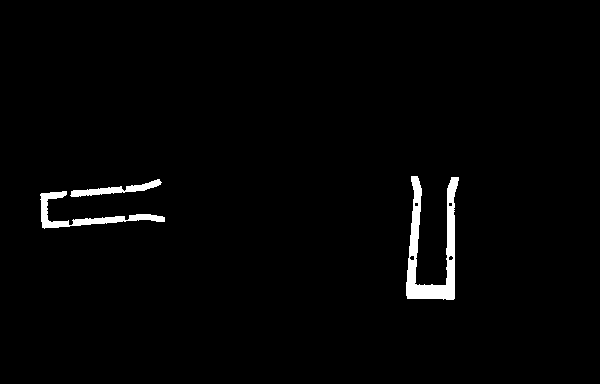

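```bash

cat >> fit.py <<'E'
LANE=np.array([.5753,.0260,1.660])
def tolane(xy):
    d=np.atleast_2d(xy)-LANE[:2]; c,s=np.cos(LANE[2]),np.sin(LANE[2])
    return np.c_[d[:,0]*c+d[:,1]*s,-d[:,0]*s+d[:,1]*c]
def toworld(xy): return T(LANE,np.atleast_2d(xy))
def waxmask(im):
    h=cv2.cvtColor(im,cv2.COLOR_BGR2HSV)
    return ((h[...,0]>=15)&(h[...,0]<=32)&(h[...,1]>45)&(h[...,2]>100)).astype(np.uint8)
def tins(pic,z=.042,amin=60,amax=900):
    m=waxmask(pic['pixels']); m=cv2.morphologyEx(m,cv2.MORPH_CLOSE,np.ones((3,3)))
    n,l,st,ce=cv2.connectedComponentsWithStats(m)
    out=[]
    for i in range(1,n):
        if not amin<st[i,4]<amax: continue
        ys,xs=np.nonzero(l==i)
        # world-plane rectified
        W=at_z(np.c_[xs,ys],z,pic)[:,:2]
        # enlarge: use contour polygons in world plane
        c=max(cv2.findContours(cv2.resize((l==i).astype(np.uint8)*255,None,fx=4,fy=4,interpolation=cv2.INTER_LINEAR)//128*255,cv2.RETR_EXTERNAL,cv2.CHAIN_APPROX_NONE)[0],key=len)[:,0]
        Wc=at_z((c-1.5)/4,z,pic)[:,:2]*1000
        (cx,cy),(w,h),a=cv2.minAreaRect(Wc.astype(np.float32))
        out.append(dict(px=ce[i].round(1),rect=np.array([cx,cy])/1000,mean=W.mean(0),wh=(round(w,1),round(h,1)),ang=a))
    return out
def show(pic,**k):
    for t in tins(pic,**k):
        la=np.degrees(LANE[2]); a=(t['ang']-la+45)%90-45
        print(t['px'],'world',t['mean'].round(4),'lane(mean,rect) mm',(tolane(t['mean'])[0]*1e3).round(1),(tolane(t['rect'])[0]*1e3).round(1),t['wh'],'ang rel lane',round(a,1))
E
python3 - <<'E'
from fit import *
import pickle
S=pickle.load(open('s0.pkl','rb'))
for n in ['top','side']: print(n); show(S[n])
E
```

```text
top
[353.9 191.1] world [ 0.591  -0.1267] lane(mean,rect) mm [-153.5   -2. ] [-153.1   -2.3] (36.7, 38.2) ang rel lane -4.9
[376.4 190.4] world [ 0.5926 -0.1756] lane(mean,rect) mm [-202.4    0.7] [-202.3    0.5] (37.8, 38.4) ang rel lane -0.2
[331.5 193. ] world [ 0.5866 -0.0783] lane(mean,rect) mm [-104.9   -2. ] [-104.8   -2.1] (36.6, 38.3) ang rel lane -4.9
[309.4 196.6] world [ 0.5787 -0.0304] lane(mean,rect) mm [-56.5   1.6] [-56.4   1.5] (37.7, 37.4) ang rel lane 2.2
[319.3 243.1] world [ 0.4802 -0.0487] lane(mean,rect) mm [-66.  101.4] [-65.9 101.1] (38.1, 38.2) ang rel lane 15.1
side
[255.6 131.3] world [ 0.5863 -0.0982] lane(mean,rect) mm [-1.247e+02  1.000e-01] [-132.4   -0.3] (42.1, 188.0) ang rel lane -0.2
[302.8 147.2] world [ 0.4797 -0.0511] lane(mean,rect) mm [-68.3 102.1] [-68.8 102.3] (40.9, 41.3) ang rel lane 16.8
[495.9 164.8] world [ 0.0732 -0.0374] lane(mean,rect) mm [-18.5 505.8] [-26.9 512.5] (142.3, 18.6) ang rel lane 44.4
[503.5 202.8] world [0.0918 0.0703] lane(mean,rect) mm [ 87.2 477.6] [ 76.2 480.5] (125.4, 33.7) ang rel lane -23.6
[194.5 197.9] world [0.6779 0.1138] lane(mean,rect) mm [  78.3 -110.1] [  76.8 -111.1] (35.3, 51.4) ang rel lane 6.8
```

```bash

cat >> fit.py <<'E'
from scipy.spatial.transform import Rotation as Ro
def Rt(s):
    q=s['orientation']; return Ro.from_quat([q[1],q[2],q[3],q[0]]).as_matrix()
def plan(pos,ydir_deg):
    """turn about tool x to bring tool y to ydir (mod 180), then shift in tool axes (cm) after the turn"""
    s=env.get_state(); R=Rt(s); p=np.array(s['tcp_pos'])
    cur=np.degrees(np.arctan2(R[1,1],R[0,1]))
    d=(ydir_deg-cur+90)%180-90
    turn=-np.radians(d) # tool x down
    R2=R@Ro.from_rotvec([turn,0,0]).as_matrix()
    sh=R2.T@(np.array(pos)-p)*100
    print('t',round(s['clock'],2),'tcp',p.round(4),'gap',round(s['finger_gap'],4),'F',np.round(s['wrist_force'],2),'tool x',R[:,0].round(4),'y',R[:,1].round(3),'ydeg',round(cur,2))
    print('turn',round(turn,4),'shift cm',sh.round(3), 'j6',round(s['joint_pos'][5],3))
E
python3 - <<'E'
from fit import *
plan([.4802,-.0495,.10],np.degrees(LANE[2])-90+15.5)
print(toworld([(-.252,0)]))
E
```

```text
t 1.15 tcp [0.1355 0.5589 0.2313] gap 0.0854 F [ 0.34 -0.28  0.69] tool x [ 0.e+00  1.e-04 -1.e+00] y [0.236 0.972 0.   ] ydeg 76.38
turn 0.9733 shift cm [13.128 10.852 69.078] j6 1.431
[[ 0.59774953 -0.22499805]]
```

servo_tool:
  moves:
    - [0, 0, 0, 0.163, -1]
    - [0, 0, 0, 0.162, -1]
    - [0, 0, 0, 0.162, -1]
    - [0, 0, 0, 0.162, -1]
    - [0, 0, 0, 0.162, -1]
    - [0, 0, 0, 0.162, -1]
    - [0, 0.7, 4.5, 0, -1]
    - [0, 0.7, 4.5, 0, -1]
    - [0, 0.7, 4.5, 0, -1]
    - [0, 0.7, 4.5, 0, -1]

```text
clock: 2.4
tcp_pos: [0.2256, 0.3991, 0.2314]
orientation: [0.582, 0.403, 0.581, -0.402]
wrist_force: [1.0, -0.3, 1.1]
finger_gap: 0.0855
```

servo_tool:
  moves:
    - [0, 0.8, 5, 0, -1]
    - [0, 0.8, 5, 0, -1]
    - [0, 0.8, 5, 0, -1]
    - [0, 0.8, 5, 0, -1]
    - [0, 0.8, 5, 0, -1]
    - [0, 0.8, 5, 0, -1]
    - [0, 0.8, 5, 0, -1]
    - [0, 0.8, 5, 0, -1]
    - [0, 0.8, 5, 0, -1]
    - [0, 0.8, 5, 0, -1]

```text
clock: 3.65
tcp_pos: [0.4768, -0.0412, 0.2315]
orientation: [0.582, 0.403, 0.581, -0.402]
wrist_force: [0.7, 1.0, 0.4]
finger_gap: 0.0856
```

```bash

python3 - <<'E'
from fit import *
import pickle
plan([.4802,-.0495,.10],np.degrees(LANE[2])-90+15.5)
p=optics.read_camera('wrist'); cv2.imwrite('pics/w1.png',p['pixels']); pickle.dump(p,open('w1.pkl','wb'))
show(p,amin=300,amax=20000)
E
```

```text
t 3.65 tcp [ 0.4768 -0.0412  0.2315] gap 0.0856 F [0.66 0.97 0.4 ] tool x [ 8.e-04  1.e-04 -1.e+00] y [0.936 0.352 0.001] ydeg 20.61
turn -0.0001 shift cm [13.15   0.015  0.893] j6 0.957
[343.3  73.5] world [0.5323 0.0909] lane(mean,rect) mm [68.5 37. ] [67.7 36.7] (157.9, 27.7) ang rel lane -5.7
[402.6  75.8] world [0.5957 0.1112] lane(mean,rect) mm [ 83.  -27.9] [ 75.5 -28.4] (23.6, 173.9) ang rel lane 3.0
[472.6  55.6] world [0.6562 0.1573] lane(mean,rect) mm [123.6 -92.3] [117.6 -89.2] (91.5, 20.6) ang rel lane 29.2
[481.4  98.5] world [0.6909 0.1228] lane(mean,rect) mm [  86.1 -123.8] [  85.  -121.8] (69.3, 13.1) ang rel lane 24.7
[255.4 178. ] world [ 0.4823 -0.0553] lane(mean,rect) mm [-72.7  99.8] [-73.1 100. ] (38.2, 45.6) ang rel lane 16.4
[333.  190.6] world [ 0.5806 -0.0363] lane(mean,rect) mm [-62.5   0.3] [-62.8  -0. ] (40.7, 43.1) ang rel lane 1.2
[323.1 225. ] world [ 0.5886 -0.084 ] lane(mean,rect) mm [-110.7   -3.5] [-110.9   -3.4] (40.8, 44.2) ang rel lane -0.8
[311.1 256.8] world [ 0.5929 -0.1329] lane(mean,rect) mm [-159.8   -3.4] [-160.3   -3.5] (40.7, 43.4) ang rel lane 0.2
[298.1 286.4] world [ 0.5948 -0.1827] lane(mean,rect) mm [-209.6   -0.8] [-211.4   -0.9] (41.0, 48.7) ang rel lane -0.5
```

View pics/w1.png

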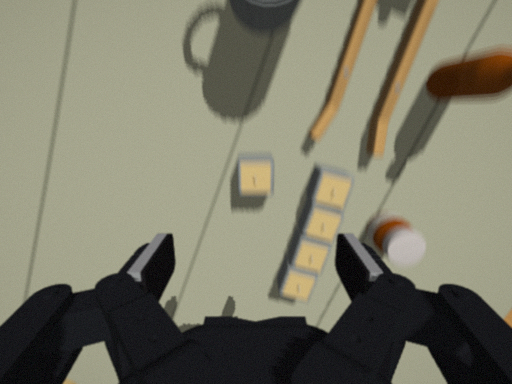

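```bash

python3 - <<'E'
from fit import *
w=toworld([(-.0675,.1013)])[0]; print(w)
plan([*w,.010],np.degrees(LANE[2])-90+16)
E
```

```text
[ 0.48041604 -0.05025597]
t 3.7 tcp [ 0.4803 -0.046   0.2312] gap 0.0855 F [ 5.44 -5.52  0.46] tool x [ 0.0036 -0.0038 -1.    ] y [0.937 0.349 0.002] ydeg 20.4
turn -0.0124 shift cm [22.119 -0.188  0.292] j6 0.954
```

servo_tool:
  moves:
    - [0, -0.1, 0.15, -0.012, -1]
    - [0, -0.1, 0.15, 0, -1]
    - [3, 0, 0, 0, -1]
    - [3, 0, 0, 0, -1]
    - [3, 0, 0, 0, -1]
    - [3, 0, 0, 0, -1]
    - [2.5, 0, 0, 0, -1]
    - [1.5, 0, 0, 0, -1]
    - [0, 0, 0, 0, -1]
    - [0, 0, 0, 0, -1]
  grip_force: 25

```text
clock: 4.95
tcp_pos: [0.4759, -0.0429, 0.0722]
orientation: [0.584, 0.399, 0.583, -0.399]
wrist_force: [0.8, -0.9, -0.2]
finger_gap: 0.0853
```

```bash

python3 - <<'E'
from fit import *
w=toworld([(-.0675,.1013)])[0]; print(w)
plan([*w,.010],np.degrees(LANE[2])-90+16)
p=optics.read_camera('side'); cv2.imwrite('pics/s1.png',cv2.resize(p['pixels'][70:290,150:400],None,fx=2.7,fy=2.7,interpolation=cv2.INTER_CUBIC))
E
```

```text
[ 0.48041604 -0.05025597]
t 4.95 tcp [ 0.4759 -0.0429  0.0722] gap 0.0853 F [ 0.81 -0.95 -0.16] tool x [ 1.5e-03 -3.0e-04 -1.0e+00] y [0.931 0.364 0.001] ydeg 21.35
turn 0.0041 shift cm [6.225 0.145 0.844] j6 0.94
```

View pics/s1.png

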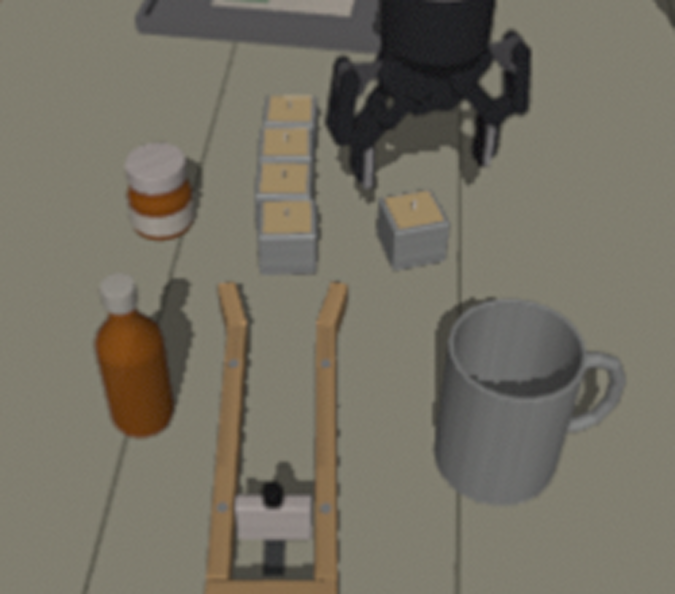

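```bash

python3 - <<'E'
from fit import *
p=optics.read_camera('side')
s=env.get_state(); R=Rt(s); t=np.array(s['tcp_pos'])
for P in (t+R@[-.013,.0427,0],t+R@[-.013,-.0427,0],t+R@[-.013,.057,0],t+R@[-.013,-.057,0],[.4804,-.0503,.042]):
    print(np.round(P,3),((proj(P,p)-[150,70])*2.7).round(0))
print(t)
E
```

```text
[ 0.516 -0.028  0.085] [[367. 181.]]
[ 0.436 -0.059  0.085] [[474. 162.]]
[ 0.529 -0.022  0.085] [[348. 184.]]
[ 0.423 -0.064  0.085] [[491. 159.]]
[ 0.48  -0.05   0.042] [[412. 209.]]
[ 0.47618069 -0.04313395  0.07238876]
```

servo_tool:
  moves:
    - [0, 0.1, 0.4, 0, -1]
    - [0, 0.05, 0.4, 0, -1]
    - [1.5, 0, 0, 0, -1]
    - [1.5, 0, 0, 0, -1]
    - [1.5, 0, 0, 0, -1]
    - [1.0, 0, 0, 0, -1]
    - [0.7, 0, 0, 0, -1]
    - [0, 0, 0, 0, -1]
    - [0, 0, 0, 0, -1]
    - [0, 0, 0, 0, -1]

```text
clock: 6.3
tcp_pos: [0.4801, -0.05, 0.0098]
orientation: [0.584, 0.399, 0.583, -0.399]
wrist_force: [0.7, 0.3, -0.3]
finger_gap: 0.0854
```

```bash

python3 - <<'E'
from fit import *
w=toworld([(-.0675,.1013)])[0]; print(w)
plan([*w,.010],np.degrees(LANE[2])-90+16)
p=optics.read_camera('side'); show(p); cv2.imwrite('pics/s2.png',cv2.resize(p['pixels'][70:290,150:400],None,fx=2.7,fy=2.7,interpolation=cv2.INTER_CUBIC))
E
```

```text
[ 0.48041604 -0.05025597]
t 6.3 tcp [ 0.4801 -0.05    0.0098] gap 0.0854 F [ 0.71  0.34 -0.32] tool x [ 1.1e-03 -2.0e-04 -1.0e+00] y [0.932 0.363 0.001] ydeg 21.31
turn 0.0036 shift cm [-0.022  0.023  0.031] j6 0.928
[367.   58.9] world [ 0.3079 -0.4578] lane(mean,rect) mm [-458.1  309.4] [-458.2  312.6] (59.7, 32.9) ang rel lane 42.0
[255.6 131.3] world [ 0.5864 -0.0984] lane(mean,rect) mm [-124.9    0. ] [-132.4   -0.4] (42.3, 188.0) ang rel lane -0.2
[302.7 147. ] world [ 0.4799 -0.0515] lane(mean,rect) mm [-68.7 101.9] [-69.1 102.2] (40.5, 42.4) ang rel lane 15.9
[206.9 145.3] world [ 0.6853 -0.0387] lane(mean,rect) mm [ -74.3 -103.8] [ -74.2 -104.8] (42.8, 21.1) ang rel lane 5.7
[194.  199.8] world [0.6778 0.1187] lane(mean,rect) mm [  83.2 -110.4] [  86.2 -110.2] (39.6, 87.4) ang rel lane 6.7
[504.7 217.6] world [0.1016 0.1081] lane(mean,rect) mm [124.  464.5] [122.9 464.1] (17.1, 33.7) ang rel lane -44.1
```

View pics/s2.png

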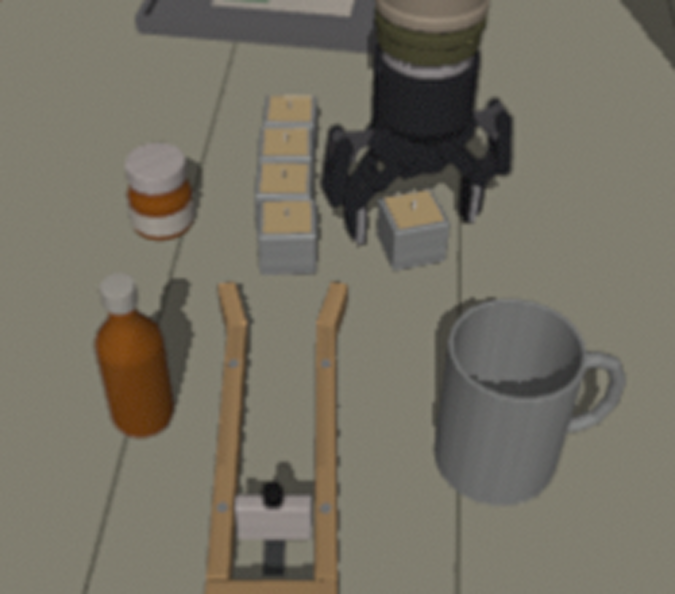

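servo_tool:
  moves:
    - [0, 0, 0, 0, 1]
    - [0, 0, 0, 0, 1]
    - [0, 0, 0, 0, 1]
    - [0, 0, 0, 0, 1]
    - [0, 0, 0, 0, 1]
    - [0, 0, 0, 0, 1]
    - [-1, 0, 0, 0, 1]
    - [-2, 0, 0, 0, 1]
    - [-3, 0, 0, 0, 1]
    - [-2.5, 0, 0, 0, 1]
  grip_force: 30

```text
clock: 7.6
tcp_pos: [0.4792, -0.0498, 0.0953]
orientation: [0.584, 0.399, 0.584, -0.399]
wrist_force: [0.4, 0.3, -2.0]
finger_gap: 0.046
```

```bash

python3 - <<'E'
from fit import *
w=toworld([(-.254,.0)])[0]; print(w)
plan([*w,.095],np.degrees(LANE[2])-90)
p=optics.read_camera('side'); cv2.imwrite('pics/s3.png',cv2.resize(p['pixels'][70:290,150:400],None,fx=2.7,fy=2.7,interpolation=cv2.INTER_CUBIC))
E
```

```text
[ 0.5979277  -0.22699009]
t 7.6 tcp [ 0.4792 -0.0498  0.0953] gap 0.046 F [ 0.4   0.33 -1.99] tool x [-5.e-04  2.e-04 -1.e+00] y [ 0.932  0.363 -0.   ] ydeg 21.31
turn 0.2828 shift cm [ 0.019 10.244 18.704] j6 0.928
```

View pics/s3.png

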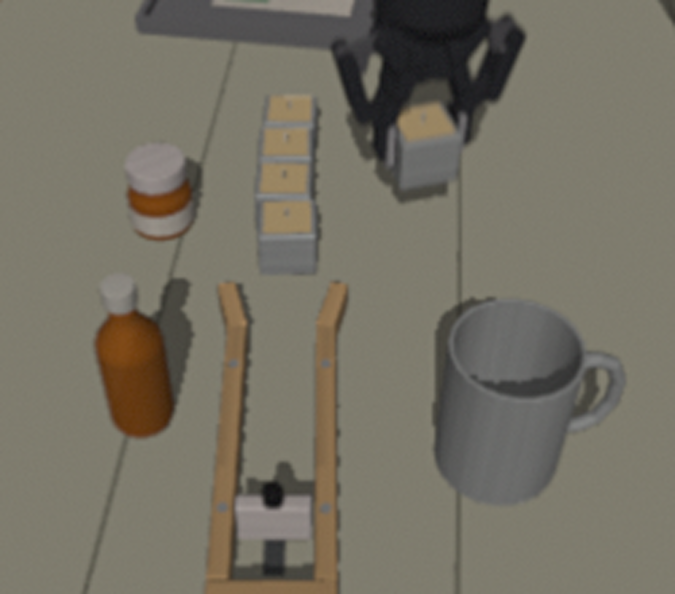

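servo_tool:
  moves:
    - [0, 0, 0, 0.142, 1]
    - [0, 0, 0, 0.141, 1]
    - [0, 1.0, 1.87, 0, 1]
    - [0, 2.0, 3.74, 0, 1]
    - [0, 2.2, 4.0, 0, 1]
    - [0, 2.2, 4.0, 0, 1]
    - [0, 1.8, 3.2, 0, 1]
    - [0, 1.04, 1.89, 0, 1]
    - [0, 0, 0, 0, 1]
    - [0, 0, 0, 0, 1]

```text
clock: 8.9
tcp_pos: [0.5975, -0.227, 0.0935]
orientation: [0.521, 0.477, 0.523, -0.477]
wrist_force: [-0.6, 0.3, -1.6]
finger_gap: 0.0457
```

```bash

python3 - <<'E'
from fit import *
import pickle
w=toworld([(-.254,.0)])[0]; print(w)
plan([*w,.012],np.degrees(LANE[2])-90)
t=np.array(env.get_state()['tcp_pos']); print(tolane(t[:2]))
p=optics.read_camera('side'); cv2.imwrite('pics/s4.png',cv2.resize(p['pixels'][30:250,150:400],None,fx=2.7,fy=2.7,interpolation=cv2.INTER_CUBIC))
print('side');show(p,z=t[2]-.0098+.042)
q=optics.read_camera('top'); print('top');show(q,z=t[2]-.0098+.042)
cv2.imwrite('pics/t4.png',cv2.resize(q['pixels'][120:300,180:430],None,fx=3.2,fy=3.2,interpolation=cv2.INTER_CUBIC))
pickle.dump((p,q),open('p4.pkl','wb'))
E
```

```text
[ 0.5979277  -0.22699009]
t 8.9 tcp [ 0.5975 -0.227   0.0935] gap 0.0457 F [-0.58  0.27 -1.62] tool x [-0.0014  0.0011 -1.    ] y [ 0.996  0.09  -0.001] ydeg 5.14
turn 0.0005 shift cm [8.151 0.051 0.014] j6 0.993
[[-0.25395282  0.00039577]]
side
[256.7  67. ] world [ 0.5973 -0.2301] lane(mean,rect) mm [-257.     0.9] [-257.4    1. ] (39.6, 41.0) ang rel lane -0.7
[255.6 131.3] world [0.5721 0.008 ] lane(mean,rect) mm [-17.6   4.8] [-24.    4.5] (35.5, 158.5) ang rel lane -0.2
[206.9 145.6] world [0.6554 0.0593] lane(mean,rect) mm [ 26.  -82.8] [ 25.6 -85.4] (33.0, 16.1) ang rel lane -0.3
[193.6 199.4] world [0.65 0.19] lane(mean,rect) mm [156.7 -89. ] [168.7 -84.9] (30.9, 93.2) ang rel lane 17.0
[504.6 216.9] world [0.1633 0.1807] lane(mean,rect) mm [190.8 396.6] [190.4 396.7] (16.2, 31.0) ang rel lane 31.6
top
[414.6 179. ] world [ 0.5986 -0.2209] lane(mean,rect) mm [-248.    -1.2] [-2.486e+02 -2.000e-01] (38.9, 31.2) ang rel lane -4.9
[353.9 191.1] world [ 0.5746 -0.1025] lane(mean,rect) mm [-128.    12.2] [-128.1   12.2] (33.3, 33.5) ang rel lane 0.4
[376.5 190.3] world [ 0.5761 -0.1459] lane(mean,rect) mm [-171.3   14.5] [-171.3   13.8] (32.6, 34.1) ang rel lane -5.0
[331.5 193. ] world [ 0.5706 -0.0596] lane(mean,rect) mm [-84.9  12.3] [-84.9  12.2] (32.4, 33.9) ang rel lane -4.9
[309.4 196.7] world [ 0.5636 -0.0173] lane(mean,rect) mm [-42.1  15.6] [-42.2  15.4] (33.3, 33.0) ang rel lane 0.7
```

View pics/s4.png

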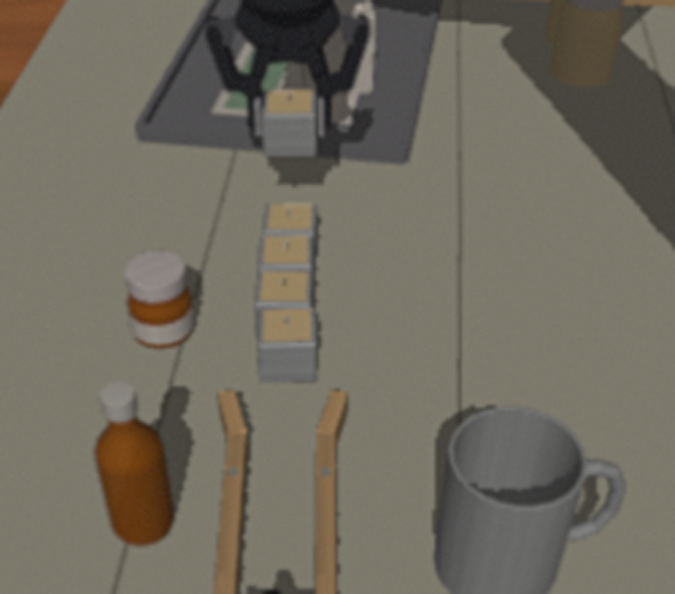

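View pics/t4.png

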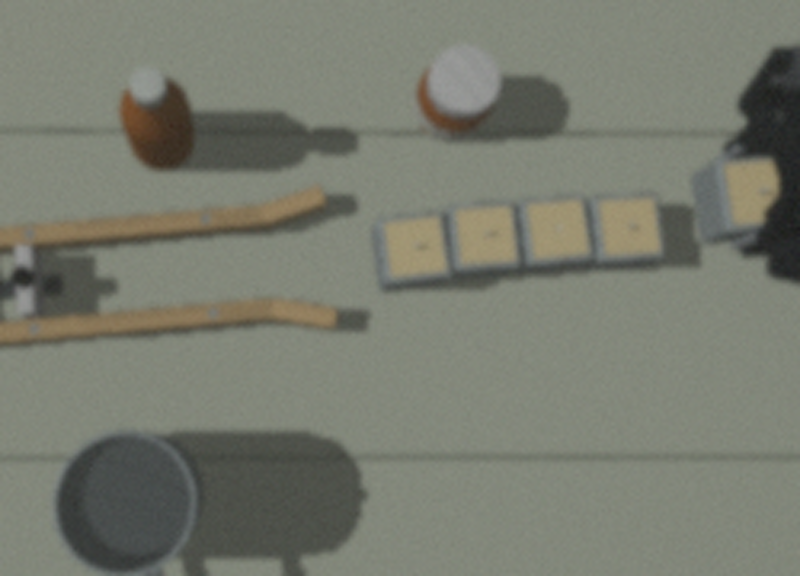

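servo_tool:
  moves:
    - [1.5, 0, 0, 0, 1]
    - [2, 0, 0, 0, 1]
    - [2, 0, 0, 0, 1]
    - [1.5, 0, 0, 0, 1]
    - [0.6, 0, 0, 0, 1]
    - [0.4, 0, 0, 0, 1]
    - [0.1, 0, 0, 0, 1]
    - [0, 0, 0, 0, 1]
    - [0, 0, 0, 0, 1]
    - [0, 0, 0, 0, 1]

```text
clock: 10.25
tcp_pos: [0.5984, -0.2272, 0.0136]
orientation: [0.522, 0.477, 0.522, -0.477]
wrist_force: [0.2, -1.3, -1.6]
finger_gap: 0.0458
```

```bash

python3 - <<'E'
from fit import *
import pickle
w=toworld([(-.254,.0)])[0]; print(w)
plan([*w,.0098],np.degrees(LANE[2])-90)
t=np.array(env.get_state()['tcp_pos']); print(tolane(t[:2]))
p=optics.read_camera('side'); cv2.imwrite('pics/s5.png',cv2.resize(p['pixels'][80:160,200:320],None,fx=6,fy=6,interpolation=cv2.INTER_CUBIC))
print('side');show(p)
q=optics.read_camera('top'); print('top');show(q)
cv2.imwrite('pics/t5.png',cv2.resize(q['pixels'][160:230,290:430],None,fx=5,fy=5,interpolation=cv2.INTER_CUBIC))
pickle.dump((p,q),open('p5.pkl','wb'))
E
```

```text
[ 0.5979277  -0.22699009]
t 10.25 tcp [ 0.5984 -0.2272  0.0136] gap 0.0458 F [ 0.23 -1.25 -1.61] tool x [ 6.e-04 -2.e-04 -1.e+00] y [0.996 0.089 0.001] ydeg 5.1
turn -0.0002 shift cm [ 0.382 -0.049 -0.026] j6 0.994
[[-0.25425848 -0.0004875 ]]
side
[506.7  21.4] world [-0.2312 -0.8301] lane(mean,rect) mm [-780.9  879.6] [-740.6  847.7] (599.8, 57.8) ang rel lane -25.7
[253.1  19.3] world [ 0.6659 -0.7057] lane(mean,rect) mm [-736.8  -25.1] [-756.6  -20.9] (111.5, 253.7) ang rel lane 4.7
[257.1  96. ] world [ 0.599 -0.237] lane(mean,rect) mm [-2.64e+02 -2.00e-01] [-264.4   -0.5] (37.2, 39.9) ang rel lane 0.6
[255.6 131.4] world [ 0.5864 -0.098 ] lane(mean,rect) mm [-124.5    0. ] [-132.4   -0.3] (42.1, 188.1) ang rel lane -0.2
[205.3 144.8] world [ 0.6892 -0.0399] lane(mean,rect) mm [ -75.8 -107.6] [ -79.1 -111.4] (26.1, 49.5) ang rel lane -22.6
[194.8 199.7] world [0.6763 0.1184] lane(mean,rect) mm [  83.  -108.9] [  86.5 -109.1] (37.6, 71.8) ang rel lane 15.7
[504.3 216.9] world [0.1018 0.1065] lane(mean,rect) mm [122.4 464.4] [122.2 465.4] (18.9, 36.3) ang rel lane 31.6
top
[397.4 187.1] world [ 0.6    -0.2216] lane(mean,rect) mm [-248.8   -2.6] [-250.4   -1.2] (38.6, 29.6) ang rel lane 0.3
[353.9 191.2] world [ 0.5909 -0.1267] lane(mean,rect) mm [-153.5   -1.9] [-153.6   -2. ] (37.9, 37.8) ang rel lane 0.8
[376.5 190.3] world [ 0.5929 -0.1758] lane(mean,rect) mm [-202.5    0.4] [-202.6   -0.3] (36.8, 38.4) ang rel lane -5.0
[331.5 193.1] world [ 0.5866 -0.0783] lane(mean,rect) mm [-104.9   -1.9] [-104.8   -2.1] (36.6, 38.1) ang rel lane -4.9
[309.4 196.7] world [ 0.5786 -0.0305] lane(mean,rect) mm [-56.6   1.7] [-56.4   1.5] (37.3, 37.3) ang rel lane 1.4
```

View pics/s5.png

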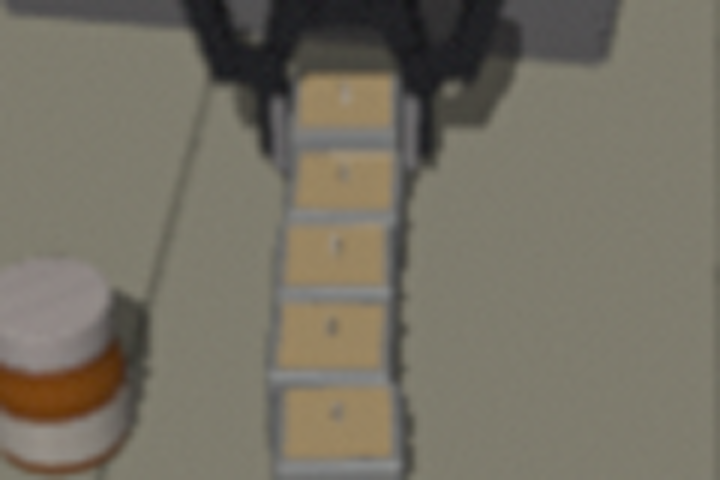

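View pics/t5.png

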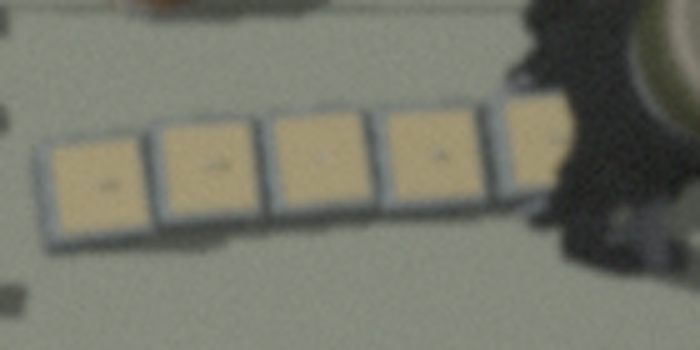

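servo_tool:
  moves:
    - [0.1, 0, 0, 0, 1]
    - [0.1, 0, 0, 0, 1]
    - [0.05, 0, 0, 0, 1]
    - [0, 0, 0, 0, 1]
    - [0, 0, 0, 0, 1]
    - [0, 0, 0, 0, 1]
    - [0, 0, 0, 0, 1]
    - [0, 0, 0, 0, 1]
    - [0, 0, 0, 0, 1]
    - [0, 0, 0, 0, 1]

```text
clock: 11.6
tcp_pos: [0.5982, -0.2271, 0.0108]
orientation: [0.522, 0.477, 0.522, -0.477]
wrist_force: [-0.1, -1.2, -0.8]
finger_gap: 0.0456
```

```bash

python3 - <<'E'
from fit import *
import pickle
w=toworld([(-.254,.0)])[0]
plan([*w,.0112],np.degrees(LANE[2])-90)
t=np.array(env.get_state()['tcp_pos']); print(tolane(t[:2]))
p=optics.read_camera('side'); cv2.imwrite('pics/s6.png',cv2.resize(p['pixels'][80:160,200:320],None,fx=6,fy=6,interpolation=cv2.INTER_CUBIC))
q=optics.read_camera('top'); print('top');show(q)
# wicks / stop
big=cv2.resize(q['pixels'][180:240,160:290],None,fx=6,fy=6,interpolation=cv2.INTER_CUBIC); cv2.imwrite('pics/t6.png',big)
pickle.dump((p,q),open('p6.pkl','wb'))
E
```

```text
t 11.6 tcp [ 0.5982 -0.2271  0.0108] gap 0.0456 F [-0.13 -1.18 -0.81] tool x [ 0.e+00  1.e-04 -1.e+00] y [0.996 0.089 0.   ] ydeg 5.1
turn -0.0002 shift cm [-0.043 -0.03  -0.012] j6 0.994
[[-0.25412236 -0.00029645]]
top
[396.9 187.5] world [ 0.5992 -0.2205] lane(mean,rect) mm [-247.6   -1.9] [-248.2   -0.8] (36.9, 28.5) ang rel lane -5.0
[354.  191.1] world [ 0.591  -0.1269] lane(mean,rect) mm [-153.7   -2. ] [-153.8   -2.1] (37.7, 38.1) ang rel lane 0.8
[376.5 190.3] world [ 0.5929 -0.1757] lane(mean,rect) mm [-202.5    0.5] [-202.3    0.4] (37.7, 37.9) ang rel lane -0.6
[331.5 193.1] world [ 0.5866 -0.0782] lane(mean,rect) mm [-104.8   -2. ] [-104.8   -2.1] (36.6, 38.0) ang rel lane -4.9
[309.4 196.7] world [ 0.5785 -0.0306] lane(mean,rect) mm [-56.6   1.9] [-56.7   1.8] (38.1, 38.5) ang rel lane 3.1
```

View pics/s6.png

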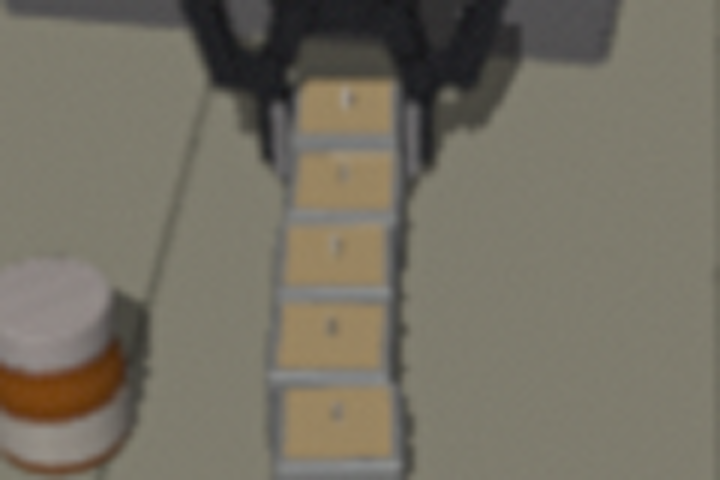

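View pics/t6.png

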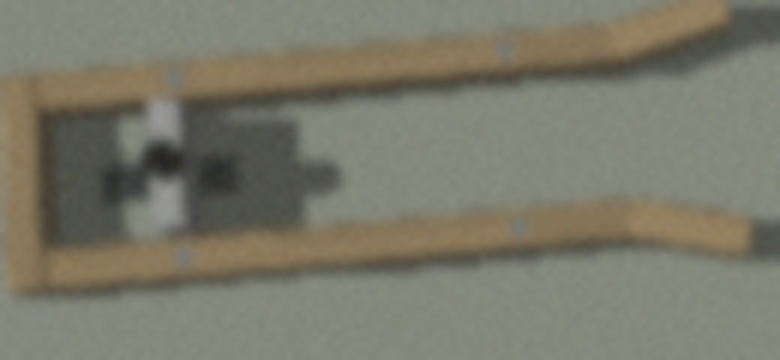

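```bash

python3 - <<'E'
from fit import *
import pickle
p,q=pickle.load(open('p6.pkl','rb'))
for a in [(182,102),(185,165),(188,228),(148,102),(155,230)]:
    print(a,(tolane(at_z(np.array(a)/6+[160,180]-.4,.036,q)[:,:2])*1e3).round(1))
big=cv2.resize(p['pixels'][230:290,220:290],None,fx=8,fy=8,interpolation=cv2.INTER_CUBIC); cv2.imwrite('pics/s6b.png',big)
E
```

```text
(182, 102) [[197.8 -21.5]]
(185, 165) [[197.9   1.2]]
(188, 228) [[198.   23.7]]
(148, 102) [[209.8 -22.6]]
(155, 230) [[209.6  23.4]]
```

View pics/s6b.png

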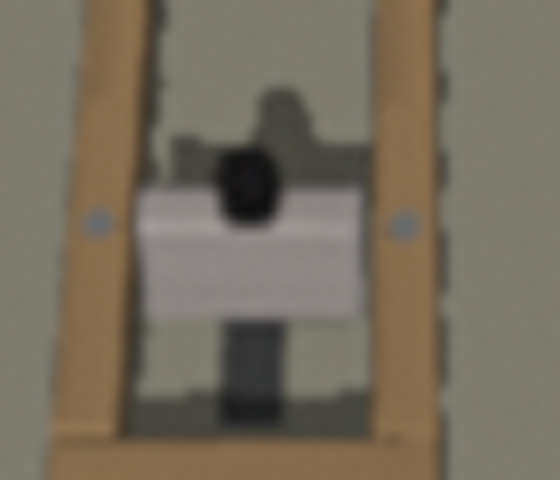

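servo_tool:
  moves:
    - [0, 0, -0.15, 0, 1]
    - [0, 0, -0.15, 0, 1]
    - [0, 0, -0.15, 0, 1]
    - [0, 0, -0.15, 0, 1]
    - [0, 0, -0.15, 0, 1]
    - [0, 0, -0.15, 0, 1]
    - [0, 0, -0.15, 0, 1]
    - [0, 0, -0.15, 0, 1]
    - [0, 0, -0.15, 0, 1]
    - [0, 0, -0.15, 0, 1]

```text
clock: 12.95
tcp_pos: [0.5969, -0.2123, 0.0108]
orientation: [0.522, 0.477, 0.522, -0.477]
wrist_force: [-0.1, -2.7, -1.8]
finger_gap: 0.0461
```

```bash

cat > look.py <<'E'
from fit import *
import sys,pickle
n=sys.argv[1]
s=env.get_state(); t=np.array(s['tcp_pos']); F=np.array(s['wrist_force'])
u=np.array([np.cos(LANE[2]),np.sin(LANE[2])])
R=Rt(s)
print('t',round(s['clock'],2),'tcp lane mm',(tolane(t[:2])[0]*1e3).round(1),'z',round(t[2]*1e3,1),'Fx lane',round(float(F[:2]@u),2),'Fy',round(float(-F[0]*u[1]+F[1]*u[0]),2),'Fz',round(float(F[2]),2),'gap',round(s['finger_gap'],4),'ydeg-lane',round(np.degrees(np.arctan2(R[1,1],R[0,1])-LANE[2])+90,2),'tilt',R[:,0].round(3))
q=optics.read_camera('top'); p=optics.read_camera('side')
for d in tins(q):
    l=tolane(d['rect'])[0]*1e3
    if abs(l[1])<30: print(' top',l.round(1),d['wh'],round((d['ang']-np.degrees(LANE[2])+45)%90-45,1),'mean',(tolane(d['mean'])[0]*1e3).round(1))
a=cv2.resize(q['pixels'][150:240,155:425],(780,260),interpolation=cv2.INTER_CUBIC)
b=cv2.resize(p['pixels'][85:290,170:350],(288,328),interpolation=cv2.INTER_CUBIC)
c=cv2.resize(p['pixels'][85:175,190:330],(492,316),interpolation=cv2.INTER_CUBIC)
im=np.zeros((588,780,3),np.uint8); im[:260]=a; im[260:588,:288]=b; im[260:576,288:780]=c
cv2.imwrite(f'pics/{n}.png',im); pickle.dump((p,q),open(n+'.pkl','wb'))
E
python3 look.py l1
```

```text
t 12.95 tcp lane mm [-239.3   -0.3] z 10.8 Fx lane -2.71 Fy 0.39 Fz -1.84 gap 0.0461 ydeg-lane -0.02 tilt [ 0. -0. -1.]
 top [-233.4   -0.7] (38.5, 27.8) -0.8 mean [-232.1   -1.6]
 top [-146.4   -2.3] (37.6, 38.0) -0.6 mean [-146.4   -2.2]
 top [-192.1    0.9] (37.8, 37.9) -0.7 mean [-192.1    0.9]
 top [-100.2   -1.7] (37.4, 37.9) -0.2 mean [-100.4   -1.6]
 top [-54.5   1.3] (37.4, 37.8) 0.9 mean [-54.5   1.3]
```

View pics/l1.png

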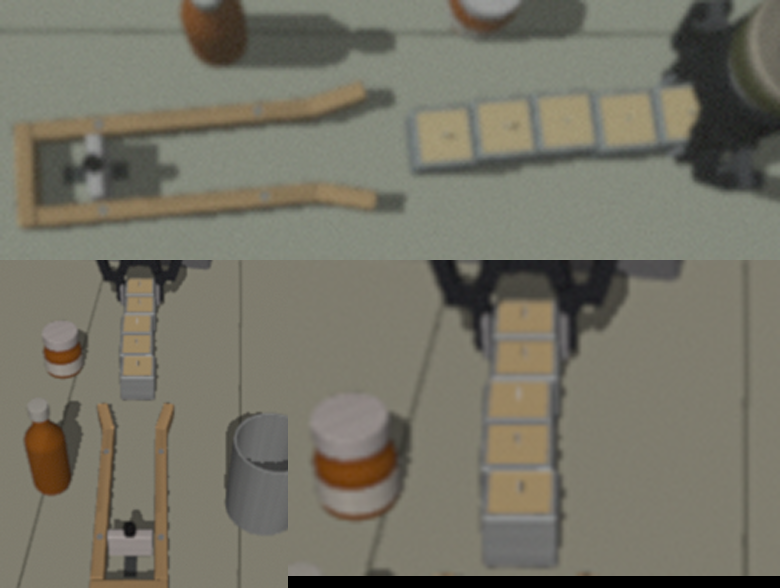

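servo_tool:
  moves:
    - [0, 0, -0.15, 0, 1]
    - [0, 0, -0.25, 0, 1]
    - [0, 0, -0.25, 0, 1]
    - [0, 0, -0.25, 0, 1]
    - [0, 0, -0.25, 0, 1]
    - [0, 0, -0.25, 0, 1]
    - [0, 0, -0.25, 0, 1]
    - [0, 0, -0.25, 0, 1]
    - [0, 0, -0.25, 0, 1]
    - [0, 0, -0.25, 0, 1]

```text
clock: 14.3
tcp_pos: [0.5948, -0.1881, 0.0108]
orientation: [0.522, 0.477, 0.522, -0.477]
wrist_force: [0.2, -3.3, -1.4]
finger_gap: 0.0457
```

servo_tool:
  moves:
    - [0, 0, -0.25, 0, 1]
    - [0, 0, -0.25, 0, 1]
    - [0, 0, -0.25, 0, 1]
    - [0, 0, -0.25, 0, 1]
    - [0, 0, -0.25, 0, 1]
    - [0, 0, -0.25, 0, 1]
    - [0, 0, -0.25, 0, 1]
    - [0, 0, -0.25, 0, 1]
    - [0, 0, -0.25, 0, 1]
    - [0, 0, -0.25, 0, 1]

```text
clock: 15.55
tcp_pos: [0.5926, -0.1632, 0.0108]
orientation: [0.522, 0.477, 0.522, -0.477]
wrist_force: [0.6, -4.1, -0.5]
finger_gap: 0.0454
```

```bash
python3 look.py l2
```

```text
t 15.55 tcp lane mm [-190.    -0.3] z 10.8 Fx lane -4.11 Fy -0.26 Fz -0.48 gap 0.0454 ydeg-lane -0.02 tilt [ 0. -0. -1.]
 top [-1.809e+02  1.000e-01] (36.7, 21.2) -4.9 mean [-180.4   -0.8]
 top [-97.1  -2.3] (37.6, 38.1) -0.2 mean [-97.1  -2.2]
 top [-143.     0.7] (37.4, 37.8) 1.5 mean [-143.    1.]
 top [-51.   -1.8] (37.7, 37.6) -0.2 mean [-51.   -1.7]
 top [-5.2  1.1] (37.4, 37.5) 0.8 mean [-5.1  1.2]
```

View pics/l2.png

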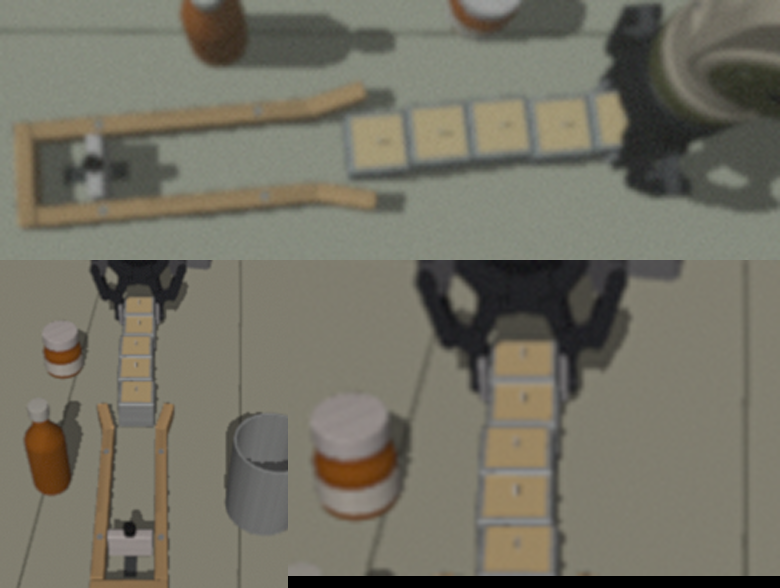

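servo_tool:
  moves:
    - [0, 0, -0.2, 0, 1]
    - [0, 0, -0.2, 0, 1]
    - [0, 0, -0.2, 0, 1]
    - [0, 0, -0.2, 0, 1]
    - [0, 0, -0.2, 0, 1]
    - [0, 0, -0.2, 0, 1]
    - [0, 0, -0.2, 0, 1]
    - [0, 0, -0.2, 0, 1]
    - [0, 0, -0.2, 0, 1]
    - [0, 0, -0.2, 0, 1]

```text
clock: 16.9
tcp_pos: [0.5908, -0.1433, 0.0108]
orientation: [0.522, 0.477, 0.522, -0.477]
wrist_force: [0.4, -3.5, 0.8]
finger_gap: 0.0455
```

servo_tool:
  moves:
    - [0, 0, -0.2, 0, 1]
    - [0, 0, -0.2, 0, 1]
    - [0, 0, -0.2, 0, 1]
    - [0, 0, -0.2, 0, 1]
    - [0, 0, -0.2, 0, 1]
    - [0, 0, -0.2, 0, 1]
    - [0, 0, -0.2, 0, 1]
    - [0, 0, -0.2, 0, 1]
    - [0, 0, -0.2, 0, 1]
    - [0, 0, -0.2, 0, 1]

```text
clock: 18.15
tcp_pos: [0.589, -0.1234, 0.0108]
orientation: [0.522, 0.477, 0.522, -0.477]
wrist_force: [0.5, -4.5, 0.2]
finger_gap: 0.0456
```

```bash
python3 look.py l3
```

```text
t 18.15 tcp lane mm [-150.    -0.4] z 10.8 Fx lane -4.54 Fy -0.06 Fz 0.19 gap 0.0456 ydeg-lane -0.01 tilt [ 0.  0. -1.]
 top [-138.9   -0.3] (35.2, 17.3) -0.6 mean [-138.     0.5]
 top [-57.   -2.1] (37.7, 38.2) 0.9 mean [-57.1  -2. ]
 top [-103.     0.9] (37.7, 37.6) 0.6 mean [-103.2    0.8]
 top [-11.8  -1.5] (36.3, 37.9) -4.9 mean [-11.2  -1.5]
```

View pics/l3.png

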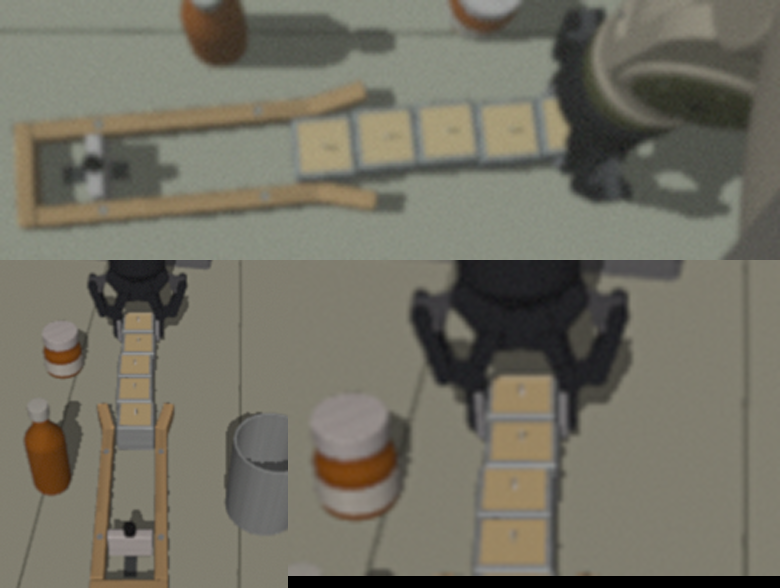

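servo_tool:
  moves:
    - [0, 0, -0.2, 0, 1]
    - [0, 0, -0.2, 0, 1]
    - [0, 0, -0.2, 0, 1]
    - [0, 0, -0.2, 0, 1]
    - [0, 0, -0.2, 0, 1]
    - [0, 0, -0.2, 0, 1]
    - [0, 0, -0.2, 0, 1]
    - [0, 0, -0.2, 0, 1]
    - [0, 0, -0.2, 0, 1]
    - [0, 0, -0.2, 0, 1]

```text
clock: 19.5
tcp_pos: [0.5872, -0.1035, 0.0108]
orientation: [0.522, 0.477, 0.522, -0.477]
wrist_force: [0.3, -4.5, 1.4]
finger_gap: 0.0456
```

servo_tool:
  moves:
    - [0, 0, -0.2, 0, 1]
    - [0, 0, -0.2, 0, 1]
    - [0, 0, -0.2, 0, 1]
    - [0, 0, -0.2, 0, 1]
    - [0, 0, -0.2, 0, 1]
    - [0, 0, -0.2, 0, 1]
    - [0, 0, -0.2, 0, 1]
    - [0, 0, -0.2, 0, 1]
    - [0, 0, -0.2, 0, 1]
    - [0, 0, -0.2, 0, 1]

```text
clock: 20.75
tcp_pos: [0.5854, -0.0835, 0.0108]
orientation: [0.522, 0.477, 0.522, -0.477]
wrist_force: [0.9, -4.8, 1.9]
finger_gap: 0.0456
```

```bash
python3 look.py l4
```

```text
t 20.75 tcp lane mm [-110.    -0.3] z 10.8 Fx lane -4.9 Fy -0.51 Fz 1.92 gap 0.0456 ydeg-lane -0.01 tilt [-0.  0. -1.]
 top [-97.1   0.4] (35.0, 13.3) -0.8 mean [-96.1   3.3]
 top [-17.1  -2.2] (37.2, 37.5) 0.8 mean [-16.9  -2.2]
 top [-63.3   0.8] (36.4, 38.0) -4.9 mean [-63.3   0.9]
```

View pics/l4.png

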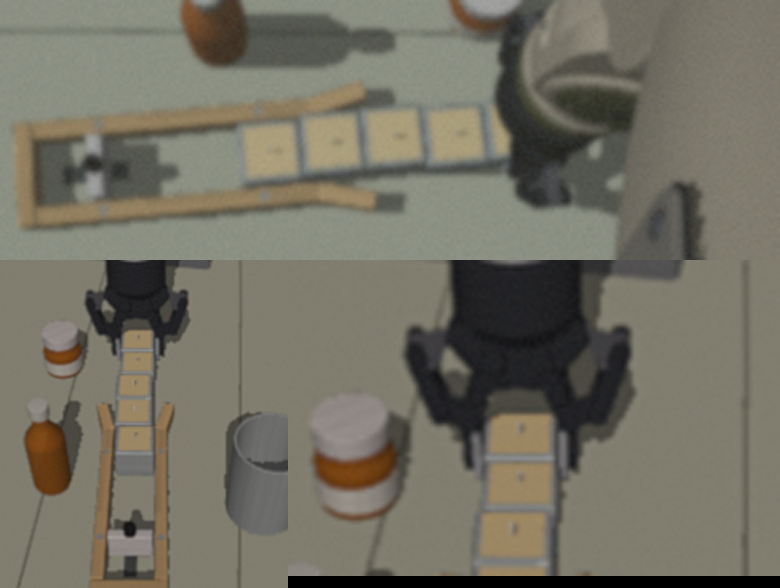

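servo_tool:
  moves:
    - [0, 0, -0.2, 0, 1]
    - [0, 0, -0.2, 0, 1]
    - [0, 0, -0.2, 0, 1]
    - [0, 0, -0.2, 0, 1]
    - [0, 0, -0.2, 0, 1]
    - [0, 0, -0.2, 0, 1]
    - [0, 0, -0.2, 0, 1]
    - [0, 0, -0.2, 0, 1]
    - [0, 0, -0.2, 0, 1]
    - [0, 0, -0.2, 0, 1]

```text
clock: 22.1
tcp_pos: [0.5836, -0.0636, 0.0108]
orientation: [0.522, 0.477, 0.522, -0.477]
wrist_force: [0.0, -4.8, 1.6]
finger_gap: 0.0455
```

servo_tool:
  moves:
    - [0, 0, -0.2, 0, 1]
    - [0, 0, -0.2, 0, 1]
    - [0, 0, -0.2, 0, 1]
    - [0, 0, -0.2, 0, 1]
    - [0, 0, -0.2, 0, 1]
    - [0, 0, -0.2, 0, 1]
    - [0, 0, -0.2, 0, 1]
    - [0, 0, -0.2, 0, 1]
    - [0, 0, -0.2, 0, 1]
    - [0, 0, -0.2, 0, 1]

```text
clock: 23.35
tcp_pos: [0.5818, -0.0436, 0.0108]
orientation: [0.522, 0.477, 0.522, -0.477]
wrist_force: [0.3, -4.8, 1.3]
finger_gap: 0.0456
```

```bash
python3 look.py l5
```

```text
t 23.35 tcp lane mm [-70.   -0.3] z 10.8 Fx lane -4.81 Fy 0.12 Fz 1.34 gap 0.0456 ydeg-lane -0.01 tilt [-0.  0. -1.]
 top [-23.2   0.9] (38.1, 37.7) 0.4 mean [-23.    0.8]
```

View pics/l5.png

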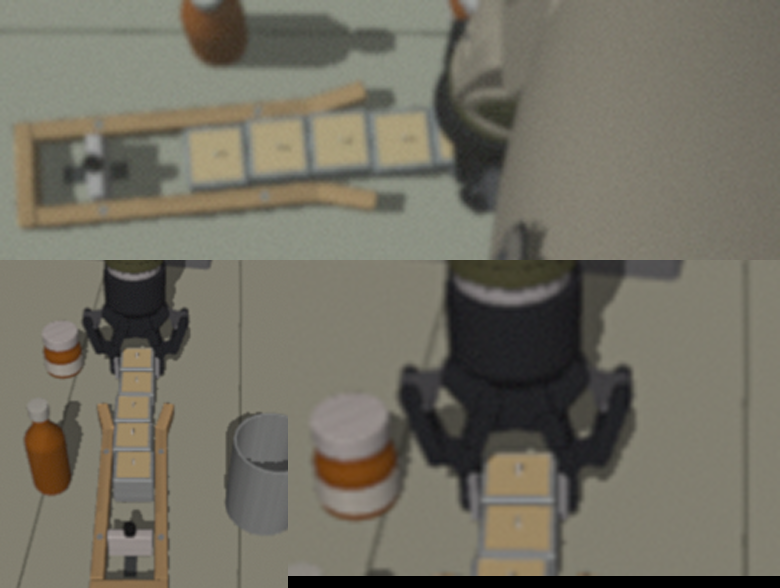

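servo_tool:
  moves:
    - [0, 0, -0.25, 0, 1]
    - [0, 0, -0.25, 0, 1]
    - [0, 0, -0.25, 0, 1]
    - [0, 0, -0.25, 0, 1]
    - [0, 0, -0.25, 0, 1]
    - [0, 0, -0.25, 0, 1]
    - [0, 0, -0.25, 0, 1]
    - [0, 0, -0.25, 0, 1]
    - [0, 0, -0.2, 0, 1]
    - [0, 0, -0.1, 0, 1]

```text
clock: 24.7
tcp_pos: [0.5798, -0.0207, 0.0108]
orientation: [0.522, 0.477, 0.522, -0.477]
wrist_force: [0.5, -4.6, -0.5]
finger_gap: 0.0454
```

servo_tool:
  moves:
    - [0, 0, 0, 0, 0.2]
    - [0, 0, 0, 0, 0]
    - [0, 0, 0, 0, -0.3]
    - [0, 0, 0, 0, -0.6]
    - [0, 0, 0, 0, -0.6]
    - [0, 0, 0, 0, -0.6]
    - [-0.5, 0, 0, 0, -0.6]
    - [-1, 0, 0, 0, -0.6]
    - [-1.5, 0, 0, 0, -0.6]
    - [-2, 0, 0, 0, -0.6]

```text
clock: 25.95
tcp_pos: [0.5798, -0.0209, 0.062]
orientation: [0.522, 0.477, 0.522, -0.477]
wrist_force: [0.2, -0.7, 0.2]
finger_gap: 0.0686
```

```bash
python3 look.py l6
```

```text
t 25.95 tcp lane mm [-47.1  -0.3] z 62.0 Fx lane -0.68 Fy -0.16 Fz 0.2 gap 0.0686 ydeg-lane -0.01 tilt [ 0.  0. -1.]
 top [-36.2   0.2] (36.6, 18.4) 1.9 mean [-35.1   3.5]
 top [-0.   0.7] (37.4, 37.6) 0.7 mean [0.  0.9]
```

View pics/l6.png

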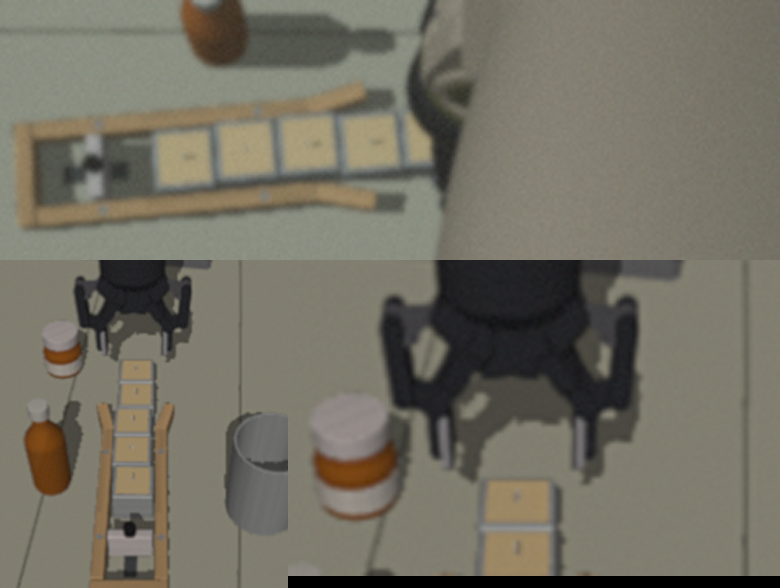

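servo_tool:
  moves:
    - [-0.5, 0, 1.0, 0, 1]
    - [0, 0, 2, 0, 1]
    - [0, 0, 2, 0, 1]
    - [0, 0, 1, 0, 1]
    - [0, 0, 0, 0, 1]
    - [0, 0, 0, 0, 1]
    - [1, 0, 0, 0, 1]
    - [2, 0, 0, 0, 1]
    - [2, 0, 0, 0, 1]
    - [0.7, 0, 0, 0, 1]

```text
clock: 27.3
tcp_pos: [0.5838, -0.0797, 0.0069]
orientation: [0.521, 0.477, 0.523, -0.477]
wrist_force: [-0.1, -0.3, 0.2]
finger_gap: -0.0003
```

```bash
python3 look.py l7
```

```text
t 27.3 tcp lane mm [-106.    1.] z 6.9 Fx lane -0.24 Fy 0.13 Fz 0.16 gap -0.0003 ydeg-lane 0.04 tilt [-0.003  0.001 -1.   ]
 top [-45.8  -0.1] (38.1, 37.6) -1.0 mean [-45.9  -0.1]
 top [-0.   0.6] (37.5, 37.9) 0.2 mean [-0.1  0.5]
```

View pics/l7.png

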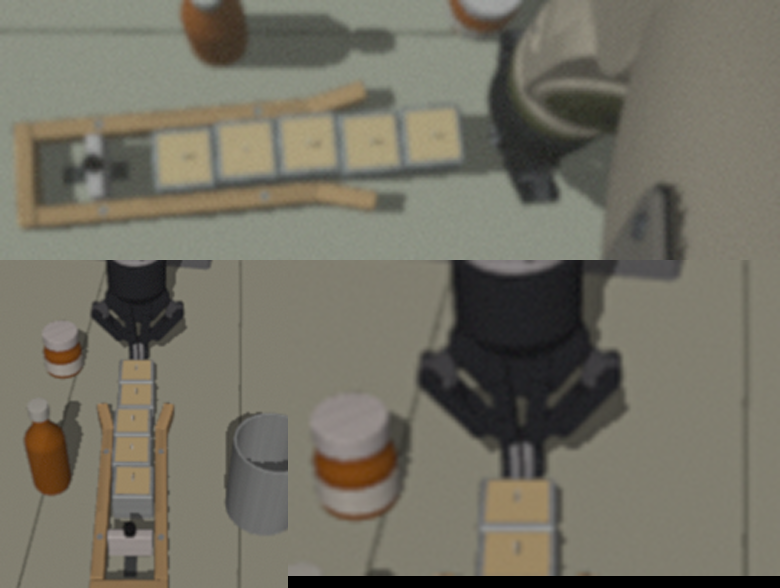

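servo_tool:
  moves:
    - [0, 0.05, -0.3, 0, 1]
    - [0, 0.05, -0.3, 0, 1]
    - [0, 0, -0.3, 0, 1]
    - [0, 0, -0.3, 0, 1]
    - [0, 0, -0.25, 0, 1]
    - [0, 0, -0.2, 0, 1]
    - [0, 0, -0.15, 0, 1]
    - [0, 0, -0.1, 0, 1]
    - [0, 0, -0.1, 0, 1]
    - [0, 0, -0.1, 0, 1]

```text
clock: 28.65
tcp_pos: [0.5843, -0.0596, 0.0088]
orientation: [0.522, 0.477, 0.522, -0.477]
wrist_force: [-0.1, -0.2, 0.1]
finger_gap: 0.0
```

```bash
python3 look.py l8
```

```text
t 28.65 tcp lane mm [-86.1  -1.3] z 8.8 Fx lane -0.21 Fy 0.16 Fz 0.09 gap 0.0 ydeg-lane -0.02 tilt [ 0.  0. -1.]
 top [-45.9  -0.2] (37.8, 37.4) -1.0 mean [-46.1  -0.2]
 top [0.2 0.8] (37.4, 37.7) 0.8 mean [0.1 0.8]
```

View pics/l8.png

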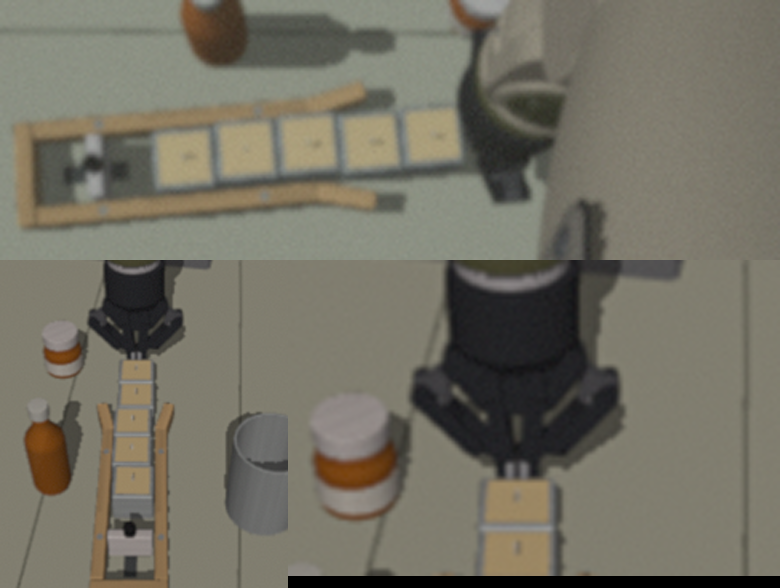

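servo_tool:
  moves:
    - [0, -0.1, -0.1, 0, 1]
    - [0, -0.05, -0.1, 0, 1]
    - [0, 0, -0.1, 0, 1]
    - [0, 0, -0.1, 0, 1]
    - [0, 0, -0.1, 0, 1]
    - [0, 0, -0.1, 0, 1]
    - [0, 0, -0.1, 0, 1]
    - [0, 0, -0.1, 0, 1]
    - [0, 0, -0.15, 0, 1]
    - [0, 0, -0.15, 0, 1]

```text
clock: 30.0
tcp_pos: [0.5819, -0.049, 0.0088]
orientation: [0.522, 0.477, 0.522, -0.477]
wrist_force: [-0.1, -3.9, -0.6]
finger_gap: 0.0
```

```bash
python3 look.py l9
```

```text
t 30.0 tcp lane mm [-75.2   0.1] z 8.8 Fx lane -3.9 Fy 0.49 Fz -0.55 gap 0.0 ydeg-lane -0.02 tilt [ 0. -0. -1.]
 top [-41.5  -0.2] (37.6, 38.4) 0.2 mean [-40.9   0.4]
 top [5.1 0.8] (37.7, 37.6) -0.1 mean [5.2 0.8]
```

servo_tool:
  moves:
    - [0, 0, -0.2, 0, 1]
    - [0, 0, -0.2, 0, 1]
    - [0, 0, -0.2, 0, 1]
    - [0, 0, -0.2, 0, 1]
    - [0, 0, -0.2, 0, 1]
    - [0, 0, -0.2, 0, 1]
    - [0, 0, -0.2, 0, 1]
    - [0, 0, -0.2, 0, 1]
    - [0, 0, -0.2, 0, 1]
    - [0, 0, -0.2, 0, 1]

```text
clock: 31.35
tcp_pos: [0.58, -0.0288, 0.0088]
orientation: [0.522, 0.477, 0.522, -0.477]
wrist_force: [0.6, -3.8, -1.4]
finger_gap: 0.0004
```

```bash
python3 look.py l10; python3 - <<'E'
from fit import *
import pickle
p,q=pickle.load(open('l10.pkl','rb'))
a=cv2.resize(q['pixels'][180:230,160:250],None,fx=8,fy=8,interpolation=cv2.INTER_CUBIC)
cv2.imwrite('pics/z10.png',a)
E
```

```text
t 31.35 tcp lane mm [-55.    0.2] z 8.8 Fx lane -3.84 Fy -0.26 Fz -1.41 gap 0.0004 ydeg-lane -0.01 tilt [ 0.  0. -1.]
 top [-20.5  -0.2] (37.7, 36.9) -0.6 mean [-19.4   0.6]
```

View pics/l10.png

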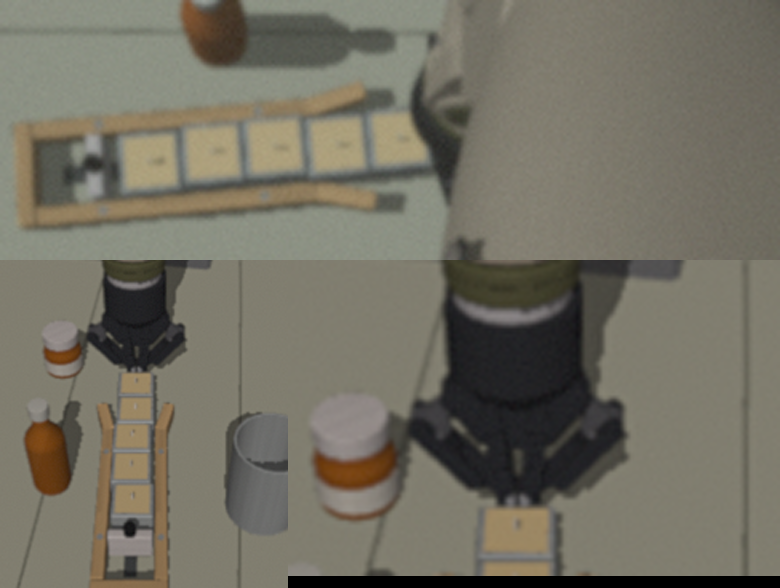

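View pics/z10.png

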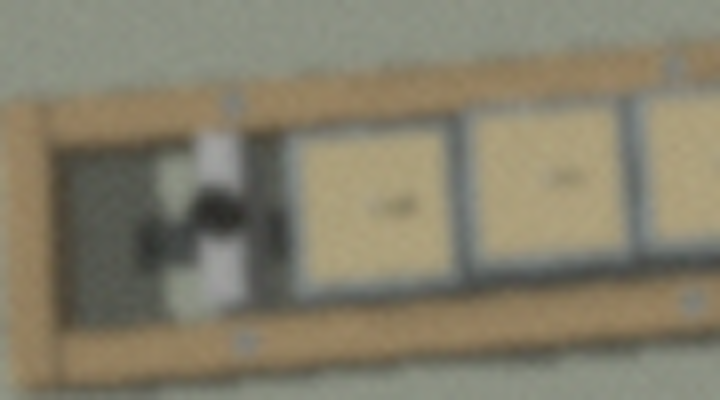

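servo_tool:
  moves:
    - [0, 0, -0.15, 0, 1]
    - [0, 0, -0.15, 0, 1]
    - [0, 0, -0.1, 0, 1]
    - [0, 0, -0.1, 0, 1]
    - [0, 0, -0.1, 0, 1]
    - [0, 0, -0.1, 0, 1]
    - [0, 0, -0.1, 0, 1]
    - [0, 0, -0.05, 0, 1]
    - [0, 0, -0.05, 0, 1]
    - [0, 0, 0, 0, 1]

```text
clock: 32.7
tcp_pos: [0.5792, -0.0199, 0.0088]
orientation: [0.522, 0.477, 0.522, -0.477]
wrist_force: [0.8, -2.4, -0.1]
finger_gap: 0.0002
```

```bash
cat > stop.py <<'E'
import sys; exec(open('look.py').read())
a=cv2.resize(q['pixels'][180:230,160:250],None,fx=6,fy=6,interpolation=cv2.INTER_CUBIC)
b=cv2.resize(p['pixels'][215:290,220:290],None,fx=4,fy=4,interpolation=cv2.INTER_CUBIC)
im=np.zeros((600,540,3),np.uint8); im[:300]=a; im[300:600,:280]=b
cv2.imwrite(f'pics/z{n}.png',im)
E
python3 stop.py l11
```

```text
t 32.7 tcp lane mm [-46.    0.2] z 8.8 Fx lane -2.51 Fy -0.61 Fz -0.1 gap 0.0002 ydeg-lane -0.01 tilt [ 0.  0. -1.]
 top [-11.5  -0.4] (37.6, 37.0) 0.8 mean [-9.9  0.9]
```

View pics/zl11.png

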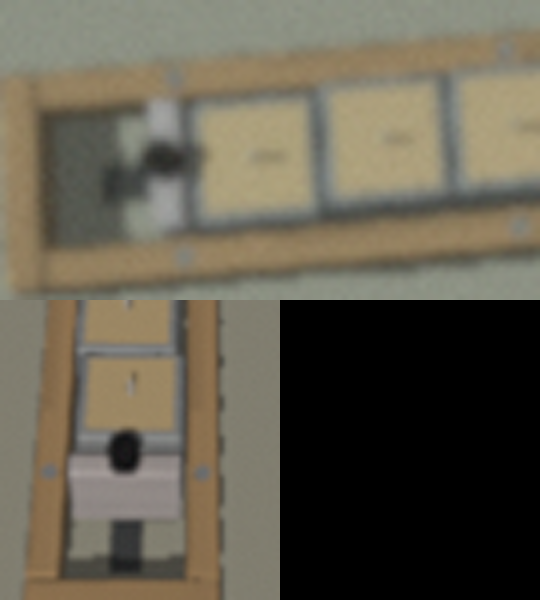

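servo_tool:
  moves:
    - [0, 0, -0.05, 0, 1]
    - [0, 0, -0.05, 0, 1]
    - [0, 0, -0.05, 0, 1]
    - [0, 0, -0.05, 0, 1]
    - [0, 0, 0, 0, 1]
    - [0, 0, 0, 0, 1]
    - [0, 0, 0, 0, 1]
    - [0, 0, 0, 0, 1]
    - [0, 0, 0, 0, 1]
    - [0, 0, 0, 0, 1]

```text
clock: 34.05
tcp_pos: [0.579, -0.0179, 0.0088]
orientation: [0.522, 0.477, 0.522, -0.477]
wrist_force: [1.5, -3.8, 0.4]
finger_gap: 0.0
```

servo_tool:
  moves:
    - [0, 0, -0.03, 0, 1]
    - [0, 0, -0.03, 0, 1]
    - [0, 0, -0.03, 0, 1]
    - [0, 0, -0.03, 0, 1]
    - [0, 0, -0.03, 0, 1]
    - [0, 0, 0, 0, 1]
    - [0, 0, 0, 0, 1]
    - [0, 0, 0, 0, 1]
    - [0, 0, 0, 0, 1]
    - [0, 0, 0, 0, 1]

```text
clock: 35.3
tcp_pos: [0.5791, -0.0174, 0.0088]
orientation: [0.522, 0.477, 0.521, -0.478]
wrist_force: [0.6, -7.4, -0.3]
finger_gap: -0.0
```

```bash
python3 stop.py l12
```

```text
t 35.3 tcp lane mm [-43.5   0.1] z 8.8 Fx lane -7.38 Fy 0.07 Fz -0.29 gap -0.0 ydeg-lane -0.05 tilt [ 0.    -0.002 -1.   ]
 top [-9.4  0.5] (36.3, 37.9) -4.9 mean [-7.2  1.1]
```

View pics/zl12.png

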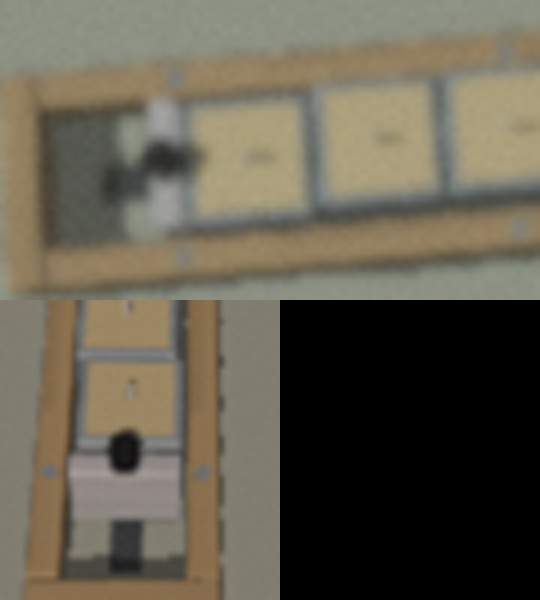

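servo_tool:
  moves:
    - [0, 0, -0.03, 0, 1]
    - [0, 0, -0.03, 0, 1]
    - [0, 0, -0.03, 0, 1]
    - [0, 0, -0.03, 0, 1]
    - [0, 0, -0.03, 0, 1]
    - [0, 0, 0, 0, 1]
    - [0, 0, 0, 0, 1]
    - [0, 0, 0, 0, 1]
    - [0, 0, 0, 0, 1]
    - [0, 0, 0, 0, 1]

```text
clock: 36.65
tcp_pos: [0.5791, -0.0164, 0.0089]
orientation: [0.522, 0.477, 0.521, -0.478]
wrist_force: [-0.0, -8.4, -0.6]
finger_gap: 0.0001
```

```bash
python3 stop.py l13
```

```text
t 36.65 tcp lane mm [-42.6  -0. ] z 8.9 Fx lane -8.39 Fy 0.76 Fz -0.61 gap 0.0001 ydeg-lane -0.07 tilt [ 0.    -0.003 -1.   ]
 top [-8.5 -0.2] (37.4, 38.0) 0.0 mean [-6.3  1. ]
```

View pics/zl13.png

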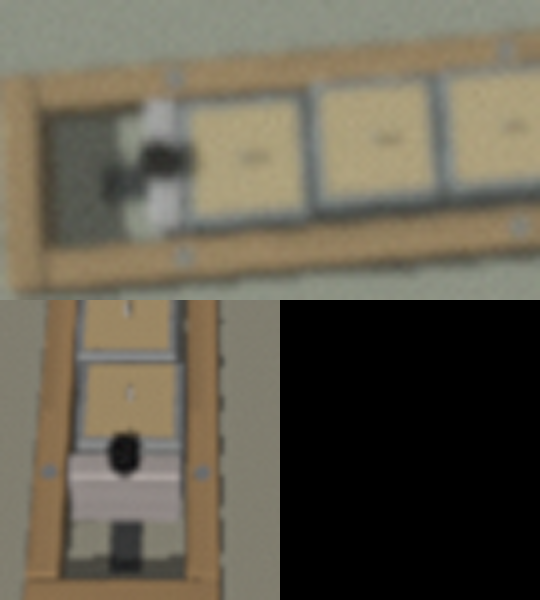

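```bash
cat > disp.py <<'E'
from fit import *
import pickle,sys
# lane-frame pixel rate at stop face
p0,q0=pickle.load(open('l10.pkl','rb'))
def rate(pic,z):
    a=proj(np.r_[toworld([(.198,0)])[0],z],pic)[0]; b=proj(np.r_[toworld([(.208,0)])[0],z],pic)[0]; return (b-a)/10
rs=rate(p0,.018); rt=rate(q0,.036)
def shift(A,B,win,r):
    # 1-D search along direction r for displacement d(mm) minimising difference within window
    x0,y0,x1,y1=win; A=A.astype(np.float32); B=B.astype(np.float32); best=[]
    gx,gy=np.meshgrid(np.arange(x0,x1),np.arange(y0,y1))
    T0=A[y0:y1,x0:x1]
    ds=np.arange(-2,10,.1)
    for d in ds:
        W=cv2.remap(B,(gx+r[0]*d).astype(np.float32),(gy+r[1]*d).astype(np.float32),cv2.INTER_CUBIC)
        best.append(((W-T0)**2).mean())
    return ds[int(np.argmin(best))],round(min(best),1)
print('rates px/mm',rs.round(3),rt.round(3))
for n in sys.argv[1:]:
    p,q=pickle.load(open(n+'.pkl','rb'))
    print(n,'side face',shift(p0['pixels'],p['pixels'],(240,252,264,280),rs),'side lower',shift(p0['pixels'],p['pixels'],(240,260,264,277),rs),
     'top',shift(q0['pixels'],q['pixels'],(183,198,189,220),rt))
E
python3 disp.py l9 l10 l11 l12 l13
```

```text
rates px/mm [-0.02   0.499] [-0.472  0.041]
l9 side face (np.float64(1.7763568394002505e-15), np.float32(4.8)) side lower (np.float64(1.7763568394002505e-15), np.float32(1.3)) top (np.float64(1.7763568394002505e-15), np.float32(6.3))
l10 side face (np.float64(1.7763568394002505e-15), np.float32(0.0)) side lower (np.float64(1.7763568394002505e-15), np.float32(0.0)) top (np.float64(1.7763568394002505e-15), np.float32(0.0))
l11 side face (np.float64(1.7763568394002505e-15), np.float32(28.2)) side lower (np.float64(1.7763568394002505e-15), np.float32(1.3)) top (np.float64(1.7763568394002505e-15), np.float32(5.5))
l12 side face (np.float64(0.10000000000000187), np.float32(32.7)) side lower (np.float64(1.7763568394002505e-15), np.float32(1.3)) top (np.float64(1.7763568394002505e-15), np.float32(5.3))
l13 side face (np.float64(0.5000000000000022), np.float32(83.3)) side lower (np.float64(0.9000000000000026), np.float32(7.4)) top (np.float64(1.2000000000000028), np.float32(26.3))
```

servo_tool:
  moves:
    - [0, 0, -0.03, 0, 1]
    - [0, 0, -0.03, 0, 1]
    - [0, 0, -0.03, 0, 1]
    - [0, 0, -0.03, 0, 1]
    - [0, 0, -0.03, 0, 1]
    - [0, 0, -0.03, 0, 1]
    - [0, 0, -0.03, 0, 1]
    - [0, 0, -0.03, 0, 1]
    - [0, 0, 0, 0, 1]
    - [0, 0, 0, 0, 1]

```text
clock: 38.0
tcp_pos: [0.5789, -0.014, 0.0089]
orientation: [0.522, 0.477, 0.521, -0.478]
wrist_force: [0.7, -8.6, -0.6]
finger_gap: -0.0
```

```bash
python3 stop.py l14; python3 disp.py l14
```

```text
t 38.0 tcp lane mm [-40.2  -0. ] z 8.9 Fx lane -8.6 Fy 0.04 Fz -0.59 gap -0.0 ydeg-lane -0.07 tilt [ 0.    -0.003 -1.   ]
 top [-6.3  0.2] (36.3, 39.8) -4.9 mean [-3.7  0.8]
rates px/mm [-0.02   0.499] [-0.472  0.041]
l14 side face (np.float64(3.0000000000000044), np.float32(133.0)) side lower (np.float64(3.5000000000000053), np.float32(10.1)) top (np.float64(3.5000000000000053), np.float32(34.0))
```

View pics/l14.png

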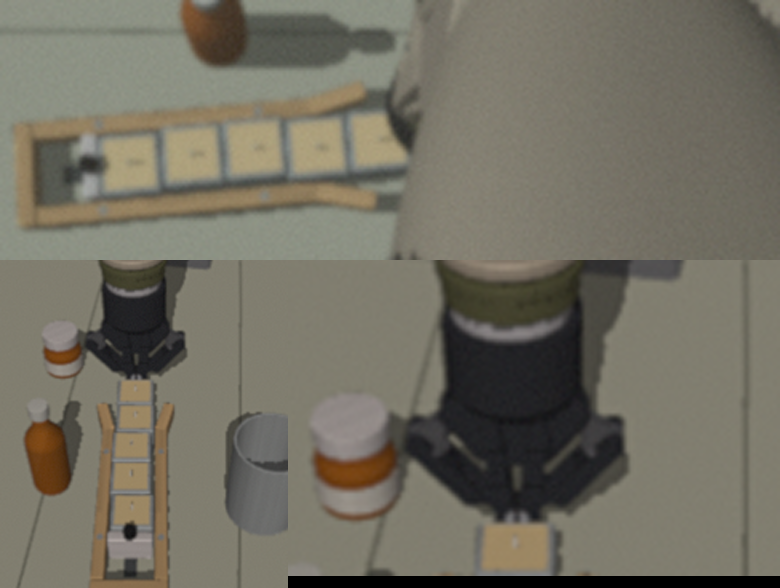

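servo_tool:
  moves:
    - [0, 0, 0.1, 0, 1]
    - [0, 0, 0.2, 0, 1]
    - [0, 0, 0.4, 0, 1]
    - [0, 0, 0.8, 0, 1]
    - [0, 0, 1.5, 0, 1]
    - [0, 0, 1.5, 0, 1]
    - [-1, 0, 1, 0, 1]
    - [-3, 0, 1, 0, 1]
    - [-4, 0, 2, 0, 1]
    - [-4, 0, 3, 0, 1]

```text
clock: 39.35
tcp_pos: [0.5887, -0.1277, 0.1306]
orientation: [0.522, 0.477, 0.522, -0.477]
wrist_force: [0.2, -0.2, -0.6]
finger_gap: -0.0002
```

servo_tool:
  moves:
    - [-2, 0, 4, 0, 1]
    - [0, 0, 4, 0, 1]
    - [0, 0, 3, 0, 1]
    - [0, 0, 1, 0, 1]
    - [0, 0, 0, 0, 1]
    - [0, 0, 0, 0, 1]
    - [0, 0, 0, 0, 1]
    - [0, 0, 0, 0, 1]
    - [0, 0, 0, 0, 1]
    - [0, 0, 0, 0, 1]

```text
clock: 40.6
tcp_pos: [0.5995, -0.2465, 0.1488]
orientation: [0.522, 0.477, 0.522, -0.477]
wrist_force: [-0.2, -0.5, 0.0]
finger_gap: -0.0003
```

```bash
python3 stop.py l15; python3 disp.py l15
```

```text
t 40.6 tcp lane mm [-2.735e+02  2.000e-01] z 148.8 Fx lane -0.44 Fy 0.24 Fz 0.01 gap -0.0003 ydeg-lane 0.0 tilt [ 0.  0. -1.]
 top [-6.  -0.4] (37.8, 38.1) -0.1 mean [-5.8 -0.5]
rates px/mm [-0.02   0.499] [-0.472  0.041]
l15 side face (np.float64(2.900000000000004), np.float32(143.4)) side lower (np.float64(3.2000000000000046), np.float32(24.3)) top (np.float64(2.900000000000004), np.float32(98.7))
```

View pics/l15.png

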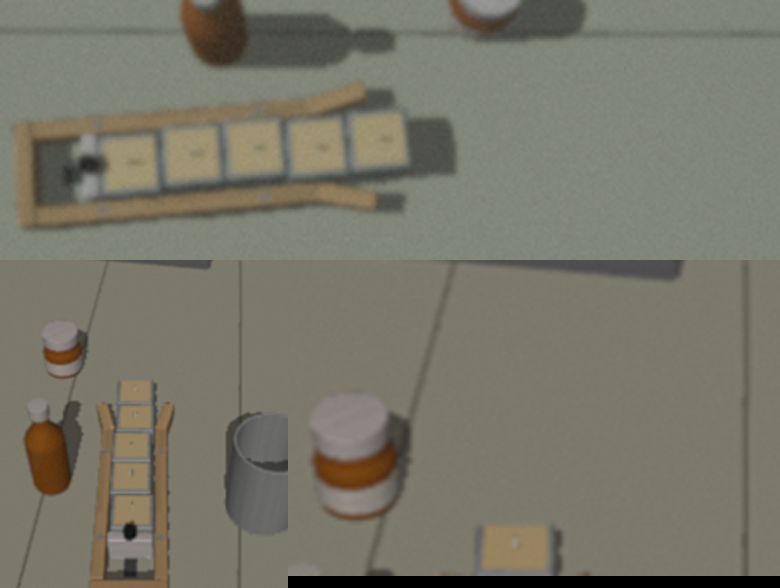

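```bash
python3 - <<'E'
import fit; from fit import *
import pickle
p,q=pickle.load(open('l15.pkl','rb'))
h=cv2.cvtColor(q['pixels'],cv2.COLOR_BGR2HSV)
print(h[206,203],h[190,230],h[195,250])
for v in (150,160,170):
    def wm(im): 
        h=cv2.cvtColor(im,cv2.COLOR_BGR2HSV); return ((h[...,0]>=15)&(h[...,0]<=32)&(h[...,1]>45)&(h[...,2]>v)).astype(np.uint8)
    fit.waxmask=wm; print(v)
    for d in tins(q):
        l=tolane(d['rect'])[0]*1e3
        if abs(l[1])<30: print(l.round(1),d['wh'],round((d['ang']-np.degrees(LANE[2])+45)%90-45,1))
cv2.imwrite('pics/final.png',cv2.resize(q['pixels'][170:230,160:310],None,fx=5,fy=5,interpolation=cv2.INTER_CUBIC))
E
```

```text
[ 24  71 141] [ 20  88 136] [ 21  61 151]
150
[-5.6 -0.6] (34.8, 34.7) 0.2
[85.4 -2.3] (34.0, 35.4) -4.3
[40.5  0.8] (34.8, 34.5) -0.3
[132.2  -2. ] (34.0, 35.5) -4.1
[177.7   1.4] (35.4, 33.2) -3.0
160
170
```

View pics/final.png

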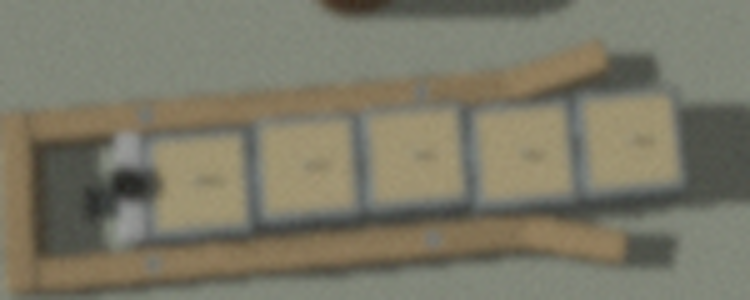

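The final top picture shows the five tins in one tight, straight row (px 203,206 to 286,197 in the full image), with tin1 against the stop and the arm clear. Handing in.

```bash
python3 -c "
from workcell import order
print(order.hand_in())"
```

```text
the job is handed in; nothing more can be done
None
```

I set the stray tin square at the tail, about 4.5 mm behind tin4. Then I pushed the row along the lane, first holding the stray tin, then from behind with closed fingers, until the stop gave. I handed in just after 40.6 s, but the hand-in reports no verdict.

Last checks:
- **End stop:** pushed back about 3 mm. The camera estimates ranged from 2.9 to 3.5 mm, inside the 1.2 to 8 mm band.
- **Row:** centres measured 44.9 to 46.8 mm apart, which is tight given about 1 mm of measuring noise. All five tins are within 2.3 mm of the centre line.
- **Squareness:** two tins read square within 0.3°. The other three read 3 to 4.3° off, but those fits are coarse; earlier in the push the readings were mostly within about 1.5°, with a few at 4.9° from the same coarse fit. The limit is 8.6°.
- **Force:** the highest wrist reading was about 8.6 N. I only get readings at the end of each move, so a brief higher peak would not show.
- **Bystanders:** the jar, jug and bottle look unmoved in the pictures; I did not measure them again. The arm was clear of everything.

No check failed. The one disagreement was in the lane-position fits from the two cameras, which differed by about 1 mm and 0.3°.

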